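# Log the blood samples through the label reader

## Robot

A 7-joint arm with a two-finger parallel gripper is mounted at the origin on the work surface. World frame = base frame: x ahead of the robot, y to its left, z up, the work surface at z = 0. Lengths are in m, angles in rad, forces in N, time in s.
With the tool pointing down it reaches from about 0.35 to 0.9 m from the base axis. Payload 8.1 kg.
Tool frame: the origin (TCP) lies at the very end of the fingers, on their centre line; the grasp point (between the pads) lies arm.grip_point_offset behind it (arm.grip_point_offset is the distance from the TCP to the grasp point, in m); z points along the fingers, y is the line along which they close (so a half turn about z gives the same grasp; the last joint's range is limited). The gripper opens to 92 mm and grips with 3 to 60 N. Pads are 19 mm wide; open, the fingers measure 130 mm over their backs; the gripper's body (75 mm by 190 mm) begins 47 mm behind the grasp point.
Start: joints at [-1.294, 0.434, 0.025, 1.573, -0.012, 1.134, -0.075], TCP at [0.232, 0.58, 0.227] pointing down, gripper open.
Joint ranges: [-2.62, 2.62], [-0.44, 2.09], [-1.27, 1.32], [0.08, 2.57], [-1.32, 4.46], [0.12, 2], [-2.74, 2.74]. Speed limits (rad/s): [2.22, 2.22, 3.01, 3.01, 3.14, 3.14, 3.14].

## Interface

Orientations are given as a rotation vector (axis times angle).
In Python, from cell import arm gives the robot as it stands. The module is installed in compiled form; this text tells all that it offers.
- The arm moves only by the shell command python3 -m creep 'ROWS' [OPENING] [FORCE]. ROWS is JSON, a list of rows, each a list of 6 numbers: the shift along the tool's x, y, z scaled (see below), then the turn, a rotation vector about the tool's x, y, z scaled (see below). A call has 1 to 20 rows; each row shifts and turns the commanded pose from where the row before left it, along the tool's axes as they then stand; what a row does not reach is not made up. The controller multiplies each number of a shift by 0.4 m and each number of a turn by 120 degrees. A row lasts 1/12 s, in which the tool goes at most 41.7 mm and 7.16 degrees, less where a joint would pass 70% of its speed; a pose out of reach is approached as far as the arm can. A call with a number of a shift or a turn outside -1 to 1 is refused whole. A call with a gripper value outside its range is refused whole. OPENING is the closure, from -1 (fully open) to 1 (shut), set as the call begins (- or left out, the last holds). The fingers move at their own pace and stop on an object; FORCE is the grip in N (left out, the last holds). Time passes only in rows, so rows that do not move let the fingers close. It gives the time, the measured TCP pose, the force, the opening and the grip force at its end, in the units of the state.
- arm.observe(): the state, without advancing time (a new reading comes with each control period).
- arm.get_image(name): name is "side" or "top" or "wrist"; returns a dict with "frame" (420x560x3 uint8, red, green, blue), "intrinsics" (3x3 intrinsics, pixels), "rvec" (rotation vector, rad) and "tvec" (3), from world to camera coordinates, as OpenCV has them; the wrist camera has in their place "mount" (4x4, takes a point from camera to tool coordinates, whose origin is the TCP and whose axes are the flange's). Camera axes: x right, y down, z forward; pixel columns grow to the right and rows downward; lengths in m; the calibration is good to about 2 mm. A picture is of the moment at which its call begins: read the wrist's pose just before it. There is no depth.
- arm.sign_off(): hands the job in; it is judged then, once.
The state is a dict: "clock": time; "joints": joint angles; "dq": joint speeds; "joint_efforts": joint torques, N m; "position": TCP position; "ee_rot": TCP orientation; "force": force on the tool from outside, world axes, zero at the start; "ft_torque": the same for the moment, N m; "width": opening from 0.0 (shut) to 1.0 (fully open); "gripper_force": force on a finger pad.
Only numpy, scipy, OpenCV 4.12 (cv2) and the standard library are available. Lean on these libraries where they do the work, as an engineer would, in place of code of your own. Each camera call takes 0.05 s, during which the arm holds its last target. There are 200 camera calls.

## Task

Free the top sample carrier from the nested stack (lift it slightly and keep it raised while you twist it counter-clockwise, then lift it off), stand it centred on the label reader's carousel and load every red-capped sample jar that is on the bench upright into it, one to a pocket, without turning the carousel on yet. Then swing the carousel by its red handle counter-clockwise, seen from above, through more than a full turn until it meets its stop and leave it turned there; finally carry the loaded carrier level by its knob into the shallow white tray, set it down flat and leave it there with all the jars upright. Leave the other things on the bench where they are.

Things in the scene. Friction and masses are not known exactly. Their poses are not given: they have to be found in the camera images.
- carrier: Loose blue octagonal sample carrier (250 g), 148 mm across the flats, walls 34 mm high, floor 4 mm thick. Origin: centre of its underside; z up. Starts locked on top of the stack. At its +x and -x sides a yellow lug (6 mm high, 18 mm wide, out to 92 mm) and above it a yellow hook (out to 98 mm, up to 54 mm) stick out.
- knob_top (a point): Centre of the top face of the carrier's solid square yellow knob, 18 x 18 mm, which reaches from 74 to 104 mm above the carrier's origin, faces square to the carrier's x and y axes: grip it from above. Below it is a hollow cone hub, 34 mm across at 74 mm height, 54 mm at the floor, with a 50 mm opening below.
- pocket (a point): Centre of the carrier's pocket at 45 degrees from its x axis, at the 4 mm high floor where a jar stands. Four alike at 45, 135, 225, 315 degrees, 51 mm from the carrier's axis, parted by 34 mm high dividers along its x and y axes; one jar each with about 5 mm to spare all round.
- stack: Fixed stack: grey dock, 210 mm across, with two more such carriers that cannot be taken. Origin: centre of the dock on the bench; z up. The loose carrier starts on this axis, its origin 78 mm above, axes parallel (within 0.02 rad).
- catch (a point): One of two yellow hooks (at +x and -x of the stack) locking the loose carrier: its lug has 9 mm free height under the hook, a 3 mm sill on the counter-clockwise side, an end wall on the other. To free: raise 6 mm (over 3, under 9), turn 0.45 rad (0.35 to 0.6) counter-clockwise from above about the stack axis (2 mm play) at that height, then lift straight up 80 mm to clear the hubs.
- reader: Fixed label reader: grey base, carousel, and a white scanner head (45 x 66 mm, 95 mm high) at 155 to 200 mm along its +x axis. Origin: bench level on the carousel's axis; z up. The aluminium carousel disc is 252 mm across, top face 24 mm up, with a central cone stub (38 mm across, 34 mm high) that centres the carrier's hollow hub; the seated carrier's origin is 24 mm above this origin.
- carousel (a joint): Turn of the carousel in rad, growing counter-clockwise seen from above. Light friction (about 0.12 N m), stays where left, turns what stands on it. Starts between -0.9 and -0.3; stop at 6.5. At value v the red handle lies at angle pi + v from the reader's +x axis.
- grip_top (a point): Centre of the top face of the red handle: an upright, freely spinning sleeve, 16 mm across and 64 mm tall, 114 mm from the carousel's axis, with its top 138 mm above the bench. As the sleeve spins, a gripper can hold it at fixed yaw and follow the circle.
- outtray: Fixed shallow white tray, 240 x 240 mm outside, rim 16 mm high, walls and floor 5 mm. Origin: centre of its underside on the bench. Set the loaded carrier flat on its floor. Stack and tray may change places from start to start.
- jar1: Red-capped sample jar, 66 mm tall, 80 g, heavy at the bottom: white body 37 mm across, red cap 40 mm across from 48 to 66 mm height (grip the cap from above). Origin: centre of its underside; z along its axis. Two to four of the jars are present.
- jar2: Red-capped sample jar, 66 mm tall, 80 g, heavy at the bottom: white body 37 mm across, red cap 40 mm across from 48 to 66 mm height (grip the cap from above). Origin: centre of its underside; z along its axis. Two to four of the jars are present.
- jar3: Red-capped sample jar, 66 mm tall, 80 g, heavy at the bottom: white body 37 mm across, red cap 40 mm across from 48 to 66 mm height (grip the cap from above). Origin: centre of its underside; z along its axis. Two to four of the jars are present.
- jar4: Red-capped sample jar, 66 mm tall, 80 g, heavy at the bottom: white body 37 mm across, red cap 40 mm across from 48 to 66 mm height (grip the cap from above). Origin: centre of its underside; z along its axis. Two to four of the jars are present.
- tape: Bystander, leave alone: white roll of tape, 60 mm across, 25 mm high. Origin: centre of its underside.
- antiseptic: Bystander, leave alone: white bottle with blue label, 66 mm across, 150 mm high. Origin: centre of its underside.
- amber: Bystander, leave alone: amber bottle with black cap, 60 mm across, 140 mm high. Origin: centre of its underside.
- gauze: Bystander, leave alone: white gauze box 70 x 110 x 30 mm. Origin: centre of its underside.
- pot: Bystander, leave alone: small amber pot with white cap, 48 mm across, 60 mm high. Origin: centre of its underside.
- marker: Bystander, leave alone: white and blue marker pen, 130 mm long. Origin: centre of its underside.
Not all that is in view belongs to the job. What is shaped like the jar3 but blue or green is not meant.

How it is judged:
On the way, in this order (a step that is already met when the one before it is completed fails the run):
1. the top carrier is lifted clear of the stack (z of carrier in the frame of stack above 0.125 m), for 0.1 s.
2. the carrier sits on the carousel with every sample jar upright in its pockets, the carousel not yet turned on (horizontal distance between carrier and reader below 0.012 m and z of carrier in the frame of reader below 0.03 m and angle between carrier's own z axis and vertical below 0.06 rad and horizontal distance between each of jar1, jar2, jar3, jar4 and carrier below 0.066 m and z of jar1 in the frame of carrier between 0 and 0.012 m and angle between each of jar1, jar2, jar3, jar4's own z axis and vertical below 0.2 rad and z of jar2 in the frame of carrier between 0 and 0.012 m and z of jar3 in the frame of carrier between 0 and 0.012 m and z of jar4 in the frame of carrier between 0 and 0.012 m and value of joint carousel below 0.06 rad), for 0.3 s.
3. the carousel has been turned counter-clockwise through a full turn to its stop (within 0.15 rad), carrier and jars still aboard (horizontal distance between carrier and reader below 0.012 m and z of carrier in the frame of reader below 0.03 m and angle between carrier's own z axis and vertical below 0.06 rad and horizontal distance between each of jar1, jar2, jar3, jar4 and carrier below 0.066 m and z of jar1 in the frame of carrier between 0 and 0.012 m and angle between each of jar1, jar2, jar3, jar4's own z axis and vertical below 0.2 rad and z of jar2 in the frame of carrier between 0 and 0.012 m and z of jar3 in the frame of carrier between 0 and 0.012 m and z of jar4 in the frame of carrier between 0 and 0.012 m and value of joint carousel above 6.35 rad), for 0.2 s.
At the end, for the whole second after the job is handed in: The carrier lies flat and at rest in the white tray (within 45 mm of its centre, 4 mm of its floor, tilt under 0.05 rad), every sample jar present stands upright (tilt under 0.2 rad) on the carrier floor within 66 mm of its centre, carousel still within 0.3 rad of its stop (horizontal distance between carrier and outtray below 0.045 m and z of carrier in the frame of outtray below 0.009 m and angle between carrier's own z axis and vertical below 0.05 rad and linear speed of carrier below 0.02 m/s and value of joint carousel above 6.2 rad and horizontal distance between each of jar1, jar2, jar3, jar4 and carrier below 0.066 m and z of jar1 in the frame of carrier between 0 and 0.012 m and angle between each of jar1, jar2, jar3, jar4's own z axis and vertical below 0.2 rad and z of jar2 in the frame of carrier between 0 and 0.012 m and z of jar3 in the frame of carrier between 0 and 0.012 m and z of jar4 in the frame of carrier between 0 and 0.012 m); the robot touches nothing.
It fails at once if another thing on the bench is pushed more than 50 mm (distance of any of tape, antiseptic, amber, gauze, pot, marker from where it was at the start of the episode above 0.05 m).
It fails at once if the carrier is tipped by more than 35 degrees (angle between carrier's own z axis and vertical above 0.61 rad).
Of jar1, jar2, jar3, jar4 only 2 to 4 are there at a start; the rules pass over those that are not, and their reading is None.
At some moment in a run one of jar1, jar2, jar3, jar4 may be knocked a few centimetres aside while the robot is not near it.
It also fails if it takes over 208 s, if anything falls off the work surface, if the arm or the gripper's body presses on something with over 40 N, if the wrist force passes 120 N, or if a joint passes its speed limit or range.

## Working session

There is one attempt and no reset: what is moved stays moved. The work goes in short steps, Python scripts to look and compute and a shell command to move; the robot and the scene stay as the last step left them, time stands still between calls to the robot, and variables do not carry over. Pictures are saved under pics/ and viewed, at most 15 in all, crops included, and the job is handed in when it is done.

```bash
mkdir -p pics; ls; python3 - <<'E'
from cell import arm
import cv2,numpy as np
print(arm.observe(), arm.grip_point_offset)
for n in("top","side","wrist"):
    d=arm.get_image(n); cv2.imwrite(f"pics/{n}0.png",d["frame"][:,:,::-1])
    print(n,{k:np.round(v,4).tolist() for k,v in d.items() if k!="frame"})
E
```

```text
pics
{'clock': 0.0, 'joints': array([-1.29361759,  0.43521834,  0.02496505,  1.57409262, -0.01160439,
        1.13398536, -0.07510616]), 'dq': array([-0.0020691 , -0.00142991, -0.00074839, -0.00035536,  0.00011449,
        0.00053154,  0.00134148]), 'joint_efforts': array([ 1.14906680e-05, -6.67846799e+01,  9.84985940e-01, -3.14461613e+01,
       -6.05136459e-02,  4.29449393e-02,  1.71904444e-04]), 'position': array([0.23155654, 0.57997799, 0.22594949]), 'ee_rot': array([-5.93054697e-01, -3.08494276e+00,  2.43507381e-03]), 'force': array([-0.0493427,  0.714445 ,  0.4719539]), 'ft_torque': array([ 0.00918531, -0.06146774, -0.00806564]), 'gripper_force': 0.0, 'width': 0.9981541287168041} 0.0188
top {'intrinsics': [[385.6771, 0.0, 278.9065], [0.0, 385.6771, 204.0925], [0.0, 0.0, 1.0]], 'rvec': [2.176, -2.1185, 0.1589], 'tvec': [-0.0309, 0.5934, 0.9298]}
side {'intrinsics': [[507.9334, 0.0, 283.4232], [0.0, 507.9334, 214.3694], [0.0, 0.0, 1.0]], 'rvec': [2.4091, -0.1206, 0.0428], 'tvec': [-0.6055, 0.1363, 1.5477]}
wrist {'intrinsics': [[320.3814, 0.0, 280.0679], [0.0, 320.3814, 217.2254], [0.0, 0.0, 1.0]], 'mount': [[-0.0001, -0.9558, -0.2941, 0.0799], [1.0, 0.0003, -0.0012, -0.0], [0.0012, -0.2941, 0.9558, -0.1567], [0.0, 0.0, 0.0, 1.0]]}
```

View pics/top0.png

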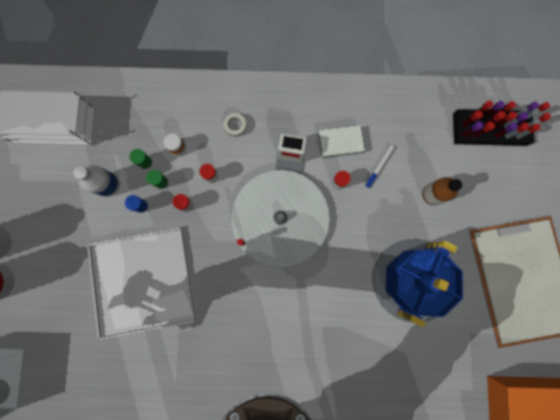

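View pics/side0.png

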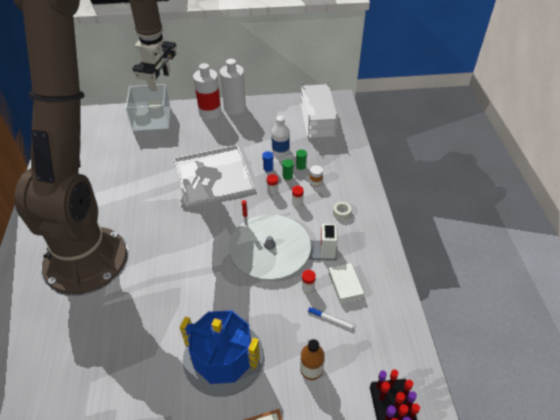

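The top view shows three upright red caps at (208,172), (181,202) and (343,178). The carousel stub is at (281,217), the handle at (240,242), the knob at (441,285) and the tray centre near (142,283). In the side view the knob is at (217,325), the handle top at (244,203), and the caps at (272,181), (298,191) and (309,277).

```bash
cat > h.py <<'E'
from cell import arm
import cv2,numpy as np
from scipy.spatial.transform import Rotation as R
def cam(n,save=None):
    """image, K, R(world->cam), t"""
    o=arm.observe(); d=arm.get_image(n)
    if save: cv2.imwrite(f"pics/{save}.png",d["frame"][:,:,::-1])
    if n=="wrist":
        T=np.eye(4);T[:3,:3]=R.from_rotvec(o["ee_rot"]).as_matrix();T[:3,3]=o["position"]
        W=np.linalg.inv(T@d["mount"]); r,t=W[:3,:3],W[:3,3]
    else: r,t=R.from_rotvec(d["rvec"]).as_matrix(),np.array(d["tvec"])
    return d["frame"],np.array(d["intrinsics"]),r,t
def P(c): return c[1]@np.c_[c[2],c[3]]
def tri(c1,p1,c2,p2):
    X=cv2.triangulatePoints(P(c1),P(c2),np.array(p1,float),np.array(p2,float))[:,0]; return X[:3]/X[3]
def proj(c,X):
    x=P(c)@np.r_[X,1]; return x[:2]/x[2]
def plane(c,p,z):
    d=c[2].T@np.linalg.inv(c[1])@np.r_[p,1]; o=-c[2].T@c[3]; return o+d*(z-o[2])/d[2]
def blobs(img,col,amin=15):
    h=cv2.cvtColor(img,cv2.COLOR_RGB2HSV); H,S,V=[h[...,i].astype(int) for i in range(3)]
    m={"red":((H<8)|(H>172))&(S>150)&(V>90),"yellow":(abs(H-25)<7)&(S>140)&(V>100),"blue":(abs(H-112)<14)&(S>130)}[col]
    n,_,st,ce=cv2.connectedComponentsWithStats(m.astype(np.uint8))
    return [(np.round(ce[i],1).tolist(),st[i].tolist()) for i in range(1,n) if st[i][4]>=amin]
E
python3 - <<'E'
from h import *
np.set_printoptions(precision=4,suppress=True)
T,S=cam("top"),cam("side")
for c in(T,S):
    for k in("red","yellow"): print(k,[(b[0],b[1]) for b in blobs(c[0],k)])
for n,a,b in [("jA",(208,172),(298,191)),("jB",(181,202),(272,181)),("jC",(343,178),(309,277)),("stub",(281,217),(270,240)),("handle",(240.5,242),(244,203)),("knob",(441,285),(217,325)),
 ("head",(292,142),(330,232))]:
    X=tri(T,a,S,b); print(n,X,np.round(proj(T,X)-a,1),np.round(proj(S,X)-b,1))
for p in [(89,246),(182,228),(194,325),(101,336)]: print("tray",plane(T,p,.016))
E
```

```text
red [([487.6, 104.7], [483, 101, 10, 8, 47]), ([510.5, 105.1], [507, 102, 8, 7, 44]), ([544.3, 106.0], [540, 103, 9, 7, 40]), ([477.4, 114.5], [473, 111, 10, 8, 56]), ([500.1, 115.1], [495, 111, 11, 9, 63]), ([511.8, 115.3], [507, 112, 10, 7, 51]), ([544.8, 116.8], [540, 113, 10, 8, 50]), ([489.4, 125.7], [485, 122, 10, 8, 59]), ([524.0, 126.8], [519, 123, 11, 8, 61]), ([534.8, 127.2], [531, 124, 9, 7, 45]), ([289.9, 154.2], [283, 153, 15, 3, 18]), ([207.2, 171.3], [200, 164, 15, 15, 165]), ([342.0, 178.4], [335, 171, 15, 15, 170]), ([180.5, 201.4], [173, 195, 16, 14, 178]), ([240.2, 241.5], [238, 240, 6, 4, 19])]
yellow [([447.7, 245.9], [439, 242, 17, 10, 88]), ([442.1, 284.6], [437, 280, 11, 10, 78]), ([417.3, 321.0], [411, 317, 14, 9, 61])]
red [([208.2, 100.4], [197, 90, 22, 20, 330]), ([272.0, 179.2], [267, 174, 11, 11, 97]), ([297.2, 190.8], [292, 186, 11, 11, 99]), ([244.0, 207.5], [242, 201, 5, 15, 47]), ([308.2, 276.3], [302, 270, 13, 14, 147]), ([393.7, 374.3], [391, 370, 7, 10, 52]), ([385.0, 386.1], [381, 381, 10, 11, 82]), ([408.2, 384.3], [405, 380, 8, 10, 63]), ([400.0, 396.9], [396, 392, 10, 11, 84]), ([403.1, 409.0], [399, 404, 10, 12, 88]), ([414.6, 408.2], [411, 404, 9, 11, 71])]
yellow [([184.3, 324.1], [180, 318, 10, 15, 72]), ([216.3, 324.7], [212, 319, 9, 13, 89]), ([184.7, 336.6], [183, 334, 5, 6, 18]), ([253.6, 351.2], [249, 338, 10, 29, 183])]
jA [0.6713 0.1656 0.058 ] [-0.1 -1.1] [-0.5  0.2]
jB [0.5926 0.2307 0.0486] [-0.  -0.3] [-0.1  0. ]
jC [ 0.6633 -0.174   0.058 ] [-0.  -0.3] [-0.2  0. ]
stub [ 0.564  -0.0208  0.0471] [-0.1 -1.2] [-0.6  0.1]
handle [0.4948 0.0706 0.1212] [-0.  -0.9] [-0.4  0.1]
knob [ 0.4129 -0.3648  0.1694] [-0. -1.] [-0.5  0. ]
head [ 0.7425 -0.043   0.0902] [-0.  -0.1] [-0.  0.]
tray [0.477  0.4657 0.016 ]
tray [0.5293 0.2321 0.016 ]
tray [0.2896 0.1873 0.016 ]
tray [0.2576 0.4147 0.016 ]
```

```bash
python3 - <<'E'
import cv2
a=cv2.imread("pics/top0.png");b=cv2.imread("pics/side0.png");w=cv2.imread("pics/wrist0.png")
f=lambda im,x,y:cv2.resize(im[y:y+100,x:x+133],(400,300),interpolation=cv2.INTER_CUBIC)
cv2.imwrite("pics/c1.png",cv2.vconcat([cv2.hconcat([f(a,360,230),f(b,155,300)]),cv2.hconcat([f(a,215,130),f(b,215,190)])]))
E
```

```text
(no output)
```

View pics/c1.png

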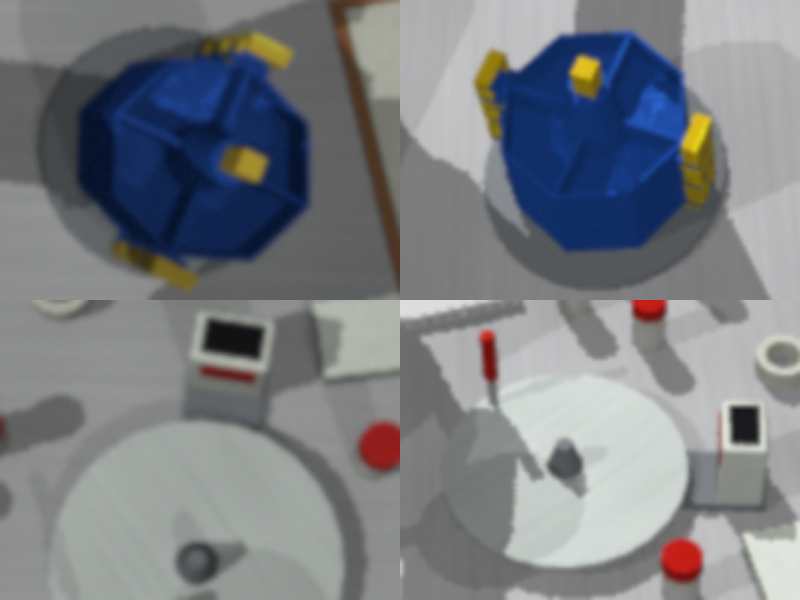

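The crop shows the knob, hooks, carousel handle and head clearly. The measurements agree: the handle radius is 114.5 mm, the head distance 180 mm, and v ≈ -0.8. Next I'll hover the wrist camera over the stack.

```bash
cat >> h.py <<'E'
def pose():
    o=arm.observe(); M=R.from_rotvec(o["ee_rot"]).as_matrix(); return o,M
def go(xyz=None,az=None,mm=30,deg=6.5):
    """print rows: straight shift to xyz (world, TCP), and turn about tool z to azimuth az (deg) of tool x, plus levelling"""
    o,M=pose()
    if xyz is not None:
        d=M.T@(np.array(xyz)-o["position"]); n=max(1,int(np.ceil(np.linalg.norm(d)*1000/mm))); print("SHIFT",n,"x",np.round(d/n/.4,4).tolist())
    cur=np.degrees(np.arctan2(M[1,0],M[0,0])); tilt=np.degrees(np.arccos(-M[2,2]))
    print("pos",np.round(o["position"],4),"az %.2f tilt %.2f"%(cur,tilt),"q1,q7",np.round(o["joints"][[0,6]],2),"t",round(o["clock"],1))
    if az is not None:
        D=R.from_euler("z",az,degrees=True).as_matrix()@np.diag([1,-1,-1.]); v=np.degrees(R.from_matrix(M.T@D).as_rotvec()); n=max(1,int(np.ceil(np.linalg.norm(v)/deg))); print("TURN",n,"x",np.round(v/n/120,4).tolist())
E
python3 - <<'E'
from h import *
T,S=cam("top"),cam("side")
h=[tri(T,(448,243),S,(256,341)),tri(T,(416,320),S,(184,320))]; print(h)
a=plane(T,(449,243.5),.13);b=plane(T,(413,321),.13)
print(a,b,np.degrees(np.arctan2(*(a-b)[1::-1])))
go([.36,-.30,.40])
E
```

```text
[array([ 0.50296417, -0.39787048,  0.13566541]), array([ 0.33071167, -0.32219216,  0.13369709])]
[ 0.50159112 -0.40259884  0.13      ] [ 0.32937342 -0.31686464  0.13      ] -26.465249795365043
SHIFT 31 x [-0.0359, -0.0621, -0.014]
pos [0.2317 0.5804 0.2266] az 158.24 tilt 0.02 q1,q7 [-1.29 -0.08] t 0.3
```

```bash
python3 -m creep '[[0,0,0,0,0,0.0522],[0,0,0,0,0,0.0522],[0,0,0,0,0,0.0522],[0,0,0,0,0,0.0522],[0,0,0,0,0,0.0522],[0,0,0,0,0,0.0522],[0,0,0,0,0,0.0522],[0,0,0,0,0,0.0522],[0,0,0,0,0,0.0522],[0,0,0,0,0,0.0522],[0,0,0,0,0,0.0522],[0,0,0,0,0,0.0522],[0,0,0,0,0,0.0522],[0,0,0,0,0,0.0522],[0,0,0,0,0,0.0522]]'; python3 -c "
from h import *
go([.5,.12,.38],64)"
```

```text
clock: 1.6
position: [0.2316, 0.5805, 0.2267]
ee_rot: [2.665, 1.664, -0.0]
force: [0.1, -0.2, -0.1]
width: 1.0
gripper_force: 0.0
SHIFT 19 x [-0.039, 0.0583, -0.0202]
pos [0.2316 0.5805 0.2267] az 63.98 tilt 0.00 q1,q7 [-1.55 -1.56] t 1.6
TURN 1 x [-0.0, 0.0, -0.0002]
```

```bash
python3 -m creep '[[-0.039,0.0583,-0.0202,0,0,0],[-0.039,0.0583,-0.0202,0,0,0],[-0.039,0.0583,-0.0202,0,0,0],[-0.039,0.0583,-0.0202,0,0,0],[-0.039,0.0583,-0.0202,0,0,0],[-0.039,0.0583,-0.0202,0,0,0],[-0.039,0.0583,-0.0202,0,0,0],[-0.039,0.0583,-0.0202,0,0,0],[-0.039,0.0583,-0.0202,0,0,0],[-0.039,0.0583,-0.0202,0,0,0],[-0.039,0.0583,-0.0202,0,0,0],[-0.039,0.0583,-0.0202,0,0,0],[-0.039,0.0583,-0.0202,0,0,0],[-0.039,0.0583,-0.0202,0,0,0],[-0.039,0.0583,-0.0202,0,0,0],[-0.039,0.0583,-0.0202,0,0,0],[-0.039,0.0583,-0.0202,0,0,0],[-0.039,0.0583,-0.0202,0,0,0],[-0.039,0.0583,-0.0202,0,0,0]]'; python3 -c "
from h import *
cam('wrist','w1')
go([.37,-.42,.36],64)"
```

```text
clock: 3.18
position: [0.5026, 0.1198, 0.3808]
ee_rot: [-2.66, -1.671, -0.001]
force: [0.4, 0.2, 0.1]
width: 0.999
gripper_force: 0.0
SHIFT 19 x [-0.071, 0.0149, 0.003]
pos [0.5055 0.114  0.3826] az 63.92 tilt 0.24 q1,q7 [-0.91 -0.64] t 3.2
TURN 1 x [0.002, -0.0004, -0.0007]
```

View pics/w1.png

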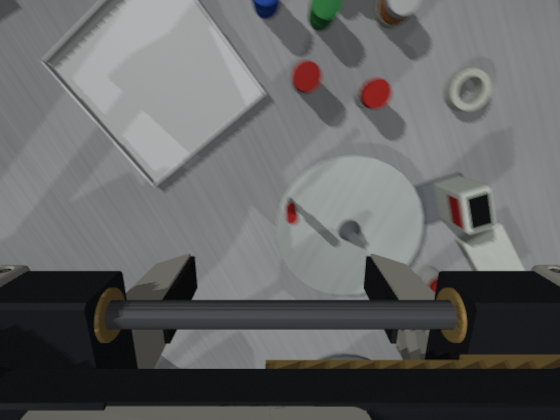

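The wrist view shows the tray corners at (45,63), (158,187) and (268,97), the caps at (307,76) and (376,94), the handle top at (291,205), and the stub at (350,230). Now over to the stack.

```bash
python3 -m creep '[[-0.073,0.0149,0.003,0,0,0],[-0.073,0.0149,0.003,0,0,0],[-0.073,0.0149,0.003,0,0,0],[-0.073,0.0149,0.003,0,0,0],[-0.073,0.0149,0.003,0,0,0],[-0.073,0.0149,0.003,0,0,0],[-0.073,0.0149,0.003,0,0,0],[-0.073,0.0149,0.003,0,0,0],[-0.073,0.0149,0.003,0,0,0],[-0.073,0.0149,0.003,0,0,0],[-0.073,0.0149,0.003,0,0,0],[-0.073,0.0149,0.003,0,0,0],[-0.073,0.0149,0.003,0,0,0],[-0.073,0.0149,0.003,0,0,0],[-0.073,0.0149,0.003,0,0,0],[-0.073,0.0149,0.003,0,0,0],[-0.073,0.0149,0.003,0,0,0],[-0.073,0.0149,0.003,0,0,0],[-0.073,0.0149,0.003,0,0,0],[0,0,0,0,0,0]]'; python3 -m creep '[[0,0,0,0,0,0],[0,0,0,0,0,0],[0,0,0,0,0,0]]';python3 -c "
from h import *
c=cam('wrist','w2')
print(blobs(c[0],'yellow'))
go([.37,-.45,.36],64)"
```

```text
clock: 4.9
position: [0.3596, -0.433, 0.3573]
ee_rot: [2.665, 1.66, -0.005]
force: [-1.3, 0.6, 0.2]
width: 1.002
gripper_force: 0.0
clock: 5.15
position: [0.3644, -0.4266, 0.3574]
ee_rot: [-2.658, -1.674, -0.001]
force: [-0.8, -0.3, -0.2]
width: 0.997
gripper_force: 0.0
[([372.5, 119.5], [363, 106, 17, 28, 355]), ([215.2, 122.5], [209, 109, 16, 28, 330]), ([295.9, 121.4], [287, 113, 18, 18, 307])]
SHIFT 1 x [-0.047, 0.0377, -0.0064]
pos [ 0.3645 -0.4265  0.3574] az 64.41 tilt 0.06 q1,q7 [0.03 0.66] t 5.2
TURN 1 x [0.0001, -0.0005, 0.0035]
```

View pics/w2.png

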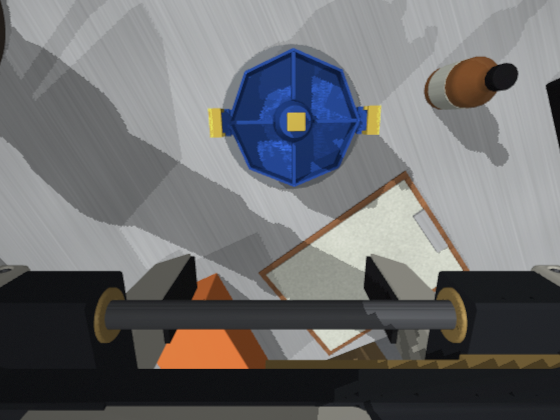

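The knob is at (296,121) and the hooks are at (215,122) and (372,120), so the tool is nearly square to the carrier.

```bash
python3 -c "
from h import *
c=cam('wrist');T=cam('top');S=cam('side')
b=sorted(blobs(c[0],'yellow'),key=lambda b:b[0][0]); L,K,Rr=[x[0] for x in b]
k=plane(c,K,.182);l=plane(c,L,.132);r=plane(c,Rr,.132)
print(k,l,r,(l+r)/2,np.linalg.norm(l-r),'carrier x az',np.degrees(np.arctan2(*(r-l)[1::-1])))
kt=[x[0] for x in blobs(T[0],'yellow') if abs(x[0][1]-284.6)<8]; print(tri(c,K,T,kt[0]),kt)
X=(k+(l+r)/2)/2; g=[X[0],X[1],.25]; 
az=np.degrees(np.arctan2(*(r-l)[1::-1]))+90; print(az); go(g,az)
"
```

```text
[ 0.41163513 -0.36402069  0.182     ] [ 0.32999678 -0.32674272  0.132     ] [ 0.49331509 -0.40119822  0.132     ] [ 0.41165594 -0.36397047  0.132     ] 0.17948952643952912 carrier x az -24.50785977266734
[ 0.4120874  -0.36424331  0.17616409] [[442.1, 284.5]]
65.49214022733265
SHIFT 5 x [0.0386, 0.0078, 0.0538]
pos [ 0.3642 -0.4269  0.3576] az 64.39 tilt 0.04 q1,q7 [0.03 0.66] t 5.3
TURN 1 x [0.0002, -0.0003, -0.0092]
```

```bash
python3 -m creep '[[0.0386,0.0078,0.0538,0,0,-0.0092],[0.0386,0.0078,0.0538,0,0,0],[0.0386,0.0078,0.0538,0,0,0],[0.0386,0.0078,0.0538,0,0,0],[0.0386,0.0078,0.0538,0,0,0],[0,0,0,0,0,0],[0,0,0,0,0,0],[0,0,0,0,0,0]]' -0.4;python3 -c "
from h import *
go([.4117,-.364,.157],65.5,20)"
```

```text
clock: 6.02
position: [0.4099, -0.3652, 0.251]
ee_rot: [2.643, 1.696, -0.0]
force: [-0.2, -0.0, -0.0]
width: 0.701
gripper_force: 0.0
SHIFT 5 x [0.001, 0.0005, 0.047]
pos [ 0.4099 -0.3652  0.251 ] az 65.38 tilt 0.08 q1,q7 [-0.08  0.6 ] t 6.0
TURN 1 x [0.0006, 0.0004, -0.001]
```

```bash
python3 -m creep '[[0.001,0.0005,0.047,0,0,-0.001],[0.001,0.0005,0.047,0,0,0],[0.001,0.0005,0.047,0,0,0],[0.001,0.0005,0.047,0,0,0],[0.001,0.0005,0.047,0,0,0],[0,0,0,0,0,0],[0,0,0,0,0,0],[0,0,0,0,0,0]]';python3 -c "
from h import *
go([.4117,-.364,.157],65.5,20)"
```

```text
clock: 6.68
position: [0.4119, -0.3644, 0.1576]
ee_rot: [2.641, 1.697, 0.001]
force: [-0.1, 0.1, -0.1]
width: 0.703
gripper_force: 0.0
SHIFT 1 x [0.0006, -0.001, 0.0014]
pos [ 0.4119 -0.3644  0.1576] az 65.44 tilt 0.13 q1,q7 [-0.01  0.69] t 6.7
TURN 1 x [0.001, 0.0004, -0.0005]
```

Close on the knob.

```bash
python3 -m creep '[[0,0,0,0,0,0],[0,0,0,0,0,0],[0,0,0,0,0,0],[0,0,0,0,0,0],[0,0,0,0,0,0],[0,0,0,0,0,0],[0,0,0,0,0,0],[0,0,0,0,0,0],[0,0,0,0,0,0],[0,0,0,0,0,0]]' 1 50;python3 -c "
from h import *
go([.4117,-.364,.1636],65.5,20)"
```

```text
clock: 7.52
position: [0.4118, -0.3629, 0.1558]
ee_rot: [-2.642, -1.7, -0.0]
force: [-0.2, -0.3, -0.4]
width: 0.19
gripper_force: 50.0
SHIFT 1 x [-0.0025, 0.0009, -0.0195]
pos [ 0.4118 -0.3629  0.1558] az 65.50 tilt 0.00 q1,q7 [-0.01  0.69] t 7.5
TURN 1 x [-0.0, -0.0, 0.0]
```

```bash
python3 -m creep '[[0,0,-0.005,0,0,0],[0,0,-0.005,0,0,0],[0,0,-0.005,0,0,0],[0,0,0,0,0,0],[0,0,0,0,0,0],[0,0,0,0,0,0],[0,0,0,0,0,0]]';python3 -c "
from h import *
go([.4118,-.3629,.1618],65.5,20)"
```

```text
clock: 8.1
position: [0.4117, -0.3629, 0.1617]
ee_rot: [-2.642, -1.699, -0.0]
force: [0.2, 0.6, -3.2]
width: 0.193
gripper_force: 50.0
SHIFT 1 x [-0.0, 0.0002, -0.0001]
pos [ 0.4117 -0.3629  0.1617] az 65.50 tilt 0.01 q1,q7 [-0.01  0.69] t 8.1
TURN 1 x [-0.0001, -0.0, 0.0]
```

```bash
python3 -m creep '[[0,0,0,0,0,-0.027],[0,0,0,0,0,-0.027],[0,0,0,0,0,-0.027],[0,0,0,0,0,-0.027],[0,0,0,0,0,-0.027],[0,0,0,0,0,-0.027],[0,0,0,0,0,-0.027],[0,0,0,0,0,-0.027],[0,0,0,0,0,0],[0,0,0,0,0,0],[0,0,0,0,0,0]]';python3 -c "
from h import *
go([.4118,-.3629,.1618],91.3,20)"
```

```text
clock: 9.02
position: [0.4117, -0.3629, 0.1618]
ee_rot: [-2.196, -2.247, -0.0]
force: [-0.4, 0.1, -3.5]
width: 0.191
gripper_force: 50.0
SHIFT 1 x [0.0001, 0.0002, -0.0]
pos [ 0.4117 -0.3629  0.1618] az 91.31 tilt 0.01 q1,q7 [0.06 1.05] t 9.0
TURN 1 x [-0.0, -0.0001, 0.0]
```

Twisted freely. Lift straight up by about 140 mm.

```bash
python3 -m creep '[[0,0,-0.01,0,0,0],[0,0,-0.02,0,0,0],[0,0,-0.03,0,0,0],[0,0,-0.03,0,0,0],[0,0,-0.03,0,0,0],[0,0,-0.03,0,0,0],[0,0,-0.03,0,0,0],[0,0,-0.03,0,0,0],[0,0,-0.03,0,0,0],[0,0,-0.03,0,0,0],[0,0,-0.03,0,0,0],[0,0,-0.03,0,0,0],[0,0,-0.02,0,0,0],[0,0,0,0,0,0],[0,0,0,0,0,0]]';python3 - <<'E'
from h import *
S=cam("side");T=cam("top","t2");W=cam("wrist","w3")
# handle/stub/jars from earlier w/ top, centre of disc
img=cv2.imread("pics/top0.png");h=cv2.cvtColor(img,cv2.COLOR_BGR2HSV)
go([.5642,-.0215,.30],82)
for p in [(250,190,T)]: pass
# reprojected disc circle check: radius 126 at z .024 about candidate centre
v=cv2.resize(T[0][:,:,::-1][120:290,180:380].copy(),None,fx=4,fy=4,interpolation=cv2.INTER_CUBIC)[:600]
for (cx,cy),col in(((.564,-.021),(0,255,0)),):
    pts=np.array([proj(T,[cx+.126*np.cos(a),cy+.126*np.sin(a),.024]) for a in np.linspace(0,6.283,120)])
    cv2.polylines(v,[((pts-[180,120]+.5)*4).astype(int)],True,col,1)
    for z in(.024,.058): cv2.circle(v,tuple(((proj(T,[cx,cy,z])-[180,120]+.5)*4).astype(int)),3,col,-1)
cv2.imwrite("pics/c2.png",v)
E
```

```text
clock: 10.27
position: [0.4118, -0.363, 0.3023]
ee_rot: [2.193, 2.248, 0.001]
force: [-0.4, 0.3, -2.1]
width: 0.192
gripper_force: 50.0
SHIFT 13 x [0.0648, 0.031, 0.0003]
pos [ 0.4115 -0.3626  0.3012] az 91.42 tilt 0.06 q1,q7 [-0.03  0.93] t 10.4
TURN 2 x [-0.0002, -0.0002, 0.0393]
```

View pics/c2.png

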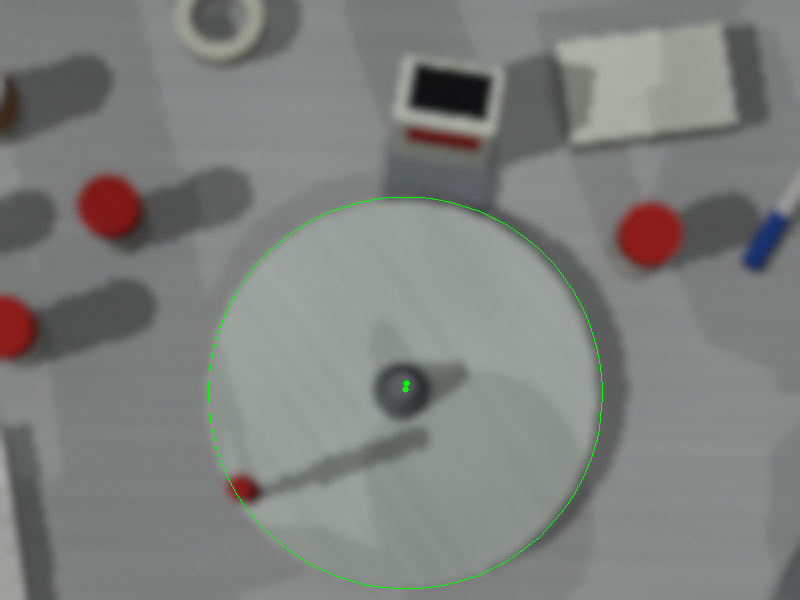

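The circle projected from the estimate overlays the carousel disc to about 1 mm. I'll check the stub with the wrist camera on the way.

```bash
python3 -m creep '[[0.05,0.041,0,0,0,0],[0.05,0.041,0,0,0,0],[0.05,0.041,0,0,0,0],[0.05,0.041,0,0,0,0],[0.05,0.041,0,0,0,0],[0.05,0.041,0,0,0,0],[0.05,0.041,0,0,0,0],[0.05,0.041,0,0,0,0],[0,0,0,0,0,0.0262],[0,0,0,0,0,0.0262],[0,0,0,0,0,0.0262],[0,0,0,0,0,0],[0,0,0,0,0,0],[0,0,0,0,0,0],[0,0,0,0,0,0]]';python3 - <<'E'
from h import *
W=cam("wrist","w4"); go([.564,-.021,.22],82)
T=cam("top")
for X in([.564,-.021,.058],[.4948,.0706,.138],[.6633,-.174,.06],[.6713,.1656,.06],[.5926,.2307,.06]): print(proj(W,X))
for k in ("red",): print([b for b in blobs(W[0],k)])
E
```

```text
clock: 11.67
position: [0.5388, -0.1998, 0.3017]
ee_rot: [-2.37, -2.062, 0.0]
force: [-0.5, 0.3, -2.6]
width: 0.192
gripper_force: 50.0
SHIFT 7 x [0.0645, 0.0, 0.0292]
pos [ 0.5388 -0.1998  0.3018] az 82.03 tilt 0.01 q1,q7 [-0.35  0.43] t 11.7
TURN 1 x [-0.0001, -0.0001, 0.0002]
[280.55695424  22.3741482 ]
[ 177.57513118 -123.49804917]
[378.3485648  149.87331815]
[ 368.95167517 -227.09405134]
[ 273.09816823 -311.87708663]
[([424.1, 20.1], [416, 0, 17, 44, 475]), ([376.4, 147.0], [359, 132, 35, 33, 834]), ([503.3, 364.6], [500, 361, 7, 8, 34])]
```

View pics/w4.png

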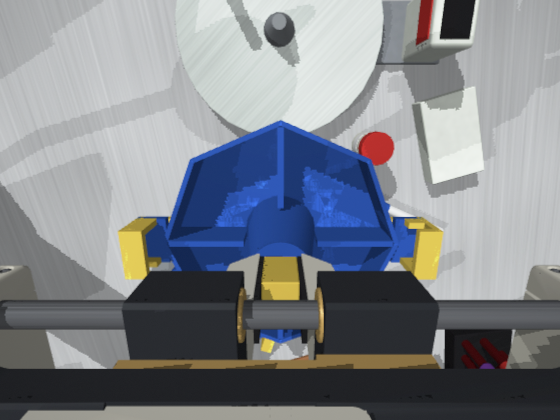

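The stub top is at (279,23) against a predicted (280.6,22.4), so the centre is about (0.563, -0.0205). Jar C shows at (376,147).

```bash
python3 -m creep '[[0.064,-0.0003,0.032,0,0,0],[0.064,-0.0003,0.032,0,0,0],[0.064,-0.0003,0.032,0,0,0],[0.064,-0.0003,0.032,0,0,0],[0.064,-0.0003,0.032,0,0,0],[0.064,-0.0003,0.032,0,0,0],[0.064,-0.0003,0.032,0,0,0],[0,0,0,0,0,0],[0,0,0,0,0,0],[0,0,0,0,0,0],[0,0,0,0,0,0],[0,0,0,0,0,0]]';python3 - <<'E'
from h import *
go([.563,-.0205,.112],82,15)
E
```

```text
clock: 12.77
position: [0.5633, -0.0235, 0.2128]
ee_rot: [2.373, 2.058, 0.001]
force: [-0.0, 0.1, -1.8]
width: 0.192
gripper_force: 50.0
SHIFT 7 x [0.001, -0.0003, 0.036]
pos [ 0.5633 -0.0235  0.2128] az 81.88 tilt 0.06 q1,q7 [-0.63  0.16] t 12.8
TURN 1 x [0.0005, -0.0, -0.001]
```

```bash
python3 -m creep '[[0.001,-0.0003,0.036,0,0,0],[0.001,-0.0003,0.036,0,0,0],[0.001,-0.0003,0.036,0,0,0],[0.001,-0.0003,0.036,0,0,0],[0.001,-0.0003,0.036,0,0,0],[0.001,-0.0003,0.036,0,0,0],[0.001,-0.0003,0.036,0,0,0],[0,0,0.01,0,0,0],[0,0,0.01,0,0,0],[0,0,0,0,0,0],[0,0,0,0,0,0]]';python3 - <<'E'
from h import *
go([.563,-.0205,.1018],82,15)
E
```

```text
clock: 13.68
position: [0.5632, -0.0197, 0.1042]
ee_rot: [2.371, 2.06, 0.001]
force: [0.1, 0.1, -2.5]
width: 0.189
gripper_force: 50.0
SHIFT 1 x [-0.0021, -0.0001, 0.0059]
pos [ 0.5632 -0.0197  0.1042] az 81.96 tilt 0.06 q1,q7 [-0.55  0.26] t 13.7
TURN 1 x [0.0005, -0.0001, -0.0003]
```

```bash
python3 -m creep '[[-0.0015,0,0.003,0,0,0],[0,0,0.004,0,0,0],[0,0,0,0,0,0],[0,0,0,0,0,0],[0,0,0,0,0,0]]';python3 - <<'E'
from h import *
go([.563,-.0205,.1018],82,15)
E
```

```text
clock: 14.1
position: [0.5634, -0.0201, 0.1019]
ee_rot: [2.371, 2.06, 0.003]
force: [-0.9, -0.2, 6.5]
width: 0.194
gripper_force: 50.0
SHIFT 1 x [-0.0012, -0.0008, 0.0002]
pos [ 0.5634 -0.0201  0.1019] az 81.98 tilt 0.12 q1,q7 [-0.55  0.26] t 14.1
TURN 1 x [0.0009, -0.0003, -0.0002]
```

```bash
python3 -m creep '[[0,0,0,0,0,0],[0,0,0,0,0,0],[0,0,0,0,0,0],[0,0,0,0,0,0],[0,0,0,0,0,0],[0,0,0,0,0,0],[0,0,-0.03,0,0,0],[0,0,-0.04,0,0,0],[0,0,-0.05,0,0,0],[0,0,-0.06,0,0,0],[0,0,-0.06,0,0,0],[0,0,-0.06,0,0,0],[0,0,-0.06,0,0,0],[0,0,-0.06,0,0,0],[0,0,-0.06,0,0,0],[0,0,-0.06,0,0,0]]' -0.3;python3 -m creep '[[-0.06,0,-0.02,0,0,0],[-0.06,0,-0.02,0,0,0],[-0.06,0,-0.02,0,0,0],[-0.06,0,-0.02,0,0,0],[0,0,0,0,0,0],[0,0,0,0,0,0],[0,0,0,0,0,0],[0,0,0,0,0,0]]';python3 - <<'E'
from h import *
W=cam("wrist","w5"); T=cam("top"); S=cam("side")
go(None,82)
for X in([.563,-.0203,.128],[.4948,.0706,.138],[.6633,-.174,.06],[.6713,.1656,.06],[.5926,.2307,.06]): print(np.round(proj(W,X)),np.round(proj(T,X)),np.round(proj(S,X)))
for c in(W,T,S):
  for k in ("red","yellow"): print(k,[b[0] for b in blobs(c[0],k) if c is not T or b[0][0]<400])
E
```

```text
clock: 15.43
position: [0.5622, -0.0203, 0.3188]
ee_rot: [2.372, 2.06, 0.001]
force: [-0.4, -0.1, 0.2]
width: 0.651
gripper_force: 0.0
clock: 16.1
position: [0.5493, -0.1137, 0.3485]
ee_rot: [-2.369, -2.062, 0.0]
force: [0.2, -0.2, 0.6]
width: 0.649
gripper_force: 0.0
pos [ 0.5493 -0.1139  0.3484] az 82.08 tilt 0.04 q1,q7 [-0.54  0.24] t 16.2
TURN 1 x [-0.0003, -0.0, 0.0006]
[281. 105.] [281. 212.] [268. 222.]
[202.  19.] [240. 241.] [243. 199.]
[365. 208.] [343. 177.] [309. 277.]
[353. -79.] [208. 171.] [298. 191.]
[ 276. -140.] [180. 201.] [272. 179.]
red [[203.5, 21.8], [401.3, 105.1], [362.4, 206.2]]
yellow [[209.5, 107.1], [352.3, 107.1], [281.0, 105.5], [270.0, 331.0], [273.4, 342.1], [274.4, 353.7]]
red [[290.1, 154.2], [207.3, 171.4], [180.6, 201.5], [240.4, 241.7]]
yellow [[287.0, 178.5], [281.5, 212.6], [275.1, 251.7]]
red [[208.2, 100.4], [271.6, 181.4], [297.2, 190.9], [244.0, 207.7], [308.2, 276.3], [393.7, 374.5], [385.0, 386.3], [408.1, 384.3], [400.0, 396.9], [403.0, 409.2], [414.6, 408.2]]
yellow [[268.9, 225.2], [239.0, 233.8], [299.7, 236.9], [186.3, 330.8], [217.8, 331.9], [254.1, 355.5]]
```

View pics/w5.png

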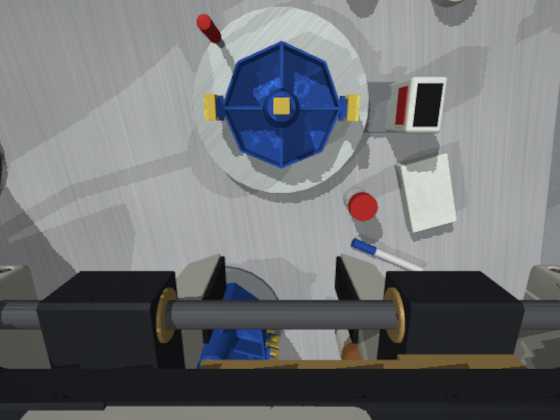

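The carrier is seated: the knob is at (281,105) as predicted. Jar C is at (362,206), with the gauze and marker clear of it. Turn first, then refine jar C.

```bash
python3 -m creep '[[0,0,0,0,0,-0.0536],[0,0,0,0,0,-0.0536],[0,0,0,0,0,-0.0536],[0,0,0,0,0,-0.0536],[0,0,0,0,0,-0.0536],[0,0,0,0,0,-0.0536],[0,0,0,0,0,-0.0536],[0,0,0,0,0,0],[0,0,0,0,0,0],[0,0,0,0,0,0]]';python3 - <<'E'
from h import *
W=cam("wrist"); T=cam("top"); S=cam("side")
r=[b for b in blobs(W[0],"red",100)];print(r)
b=min(r,key=lambda b:np.hypot(*(np.array(b[0])-proj(W,[.663,-.174,.06]))))
s=[308.2,276.3]
print(plane(W,b[0],.062),tri(W,b[0],S,s),plane(S,s,.058))
go([.6625,-.174,.20],127)
E
```

```text
clock: 17.08
position: [0.5492, -0.1147, 0.3485]
ee_rot: [-1.406, -2.809, 0.0]
force: [-0.7, -0.0, 0.2]
width: 0.653
gripper_force: 0.0
[([345.2, 15.0], [337, 7, 16, 17, 182]), ([492.5, 56.3], [477, 40, 32, 35, 846]), ([407.1, 207.8], [392, 195, 32, 27, 308]), ([317.1, 251.3], [305, 238, 26, 27, 559])]
[ 0.65899992 -0.17006     0.062     ] [ 0.66153745 -0.17112006  0.05751985] [ 0.66183833 -0.17129698  0.058     ]
SHIFT 7 x [-0.0412, 0.0196, 0.0531]
pos [ 0.5492 -0.1148  0.3486] az 126.91 tilt 0.01 q1,q7 [-0.42  0.96] t 17.2
TURN 1 x [-0.0001, -0.0, -0.0007]
```

```bash
python3 -m creep '[[-0.0412,0.0196,0.0531,0,0,0],[-0.0412,0.0196,0.0531,0,0,0],[-0.0412,0.0196,0.0531,0,0,0],[-0.0412,0.0196,0.0531,0,0,0],[-0.0412,0.0196,0.0531,0,0,0],[-0.0412,0.0196,0.0531,0,0,0],[-0.0412,0.0196,0.0531,0,0,0],[0,0,0,0,0,0],[0,0,0,0,0,0],[0,0,0,0,0,0],[0,0,0,0,0,0]]' -0.45;python3 - <<'E'
from h import *
T=np.eye(4);T[:3,:3]=R.from_euler("z",82.08,degrees=True).as_matrix()@np.diag([1,-1,-1.]);T[:3,3]=[.5493,-.1139,.3484]
d=arm.get_image("wrist");V=np.linalg.inv(T@d["mount"])
c=(None,np.array(d["intrinsics"]),V[:3,:3],V[:3,3])
S=cam("side");s=[308.2,276.3]
print("w5",plane(c,[362.4,206.2],.06),tri(c,[362.4,206.2],S,s),[b[0] for b in blobs(S[0],"red",90)][:5])
go([.6615,-.172,.041],127,22)
E
```

```text
clock: 18.15
position: [0.6626, -0.1739, 0.2014]
ee_rot: [1.401, 2.81, 0.001]
force: [-0.3, -0.0, 0.6]
width: 0.722
gripper_force: 0.0
w5 [ 0.66034751 -0.17050672  0.06      ] [ 0.66157572 -0.17117246  0.05771905] [[207.1, 101.9], [272.0, 179.3], [308.2, 276.3]]
SHIFT 8 x [0.0007, -0.0, 0.0502]
pos [ 0.6627 -0.1737  0.2015] az 127.02 tilt 0.12 q1,q7 [-0.21  1.14] t 18.2
TURN 1 x [0.0008, 0.0006, 0.0002]
```

```bash
python3 -m creep '[[0.001,0,0.0502,0,0,0],[0.001,0,0.0502,0,0,0],[0.001,0,0.0502,0,0,0],[0.001,0,0.0502,0,0,0],[0.001,0,0.0502,0,0,0],[0.001,0,0.0502,0,0,0],[0.001,0,0.0502,0,0,0],[0.001,0,0.0502,0,0,0],[0,0,0,0,0,0],[0,0,0,0,0,0],[0,0,0,0,0,0]]'; python3 -m creep '[[0,0,0,0,0,0],[0,0,0,0,0,0],[0,0,0,0,0,0],[0,0,0,0,0,0],[0,0,0,0,0,0],[0,0,0,0,0,0],[0,0,0,0,0,0],[0,0,0,0,0,0]]' 1 25;python3 - <<'E'
from h import *
go([.661,-.1715,.15],127,22)
E
```

```text
clock: 19.17
position: [0.6614, -0.1718, 0.0411]
ee_rot: [1.401, 2.81, 0.001]
force: [-0.7, -0.4, -0.2]
width: 0.724
gripper_force: 0.0
clock: 19.83
position: [0.6609, -0.1715, 0.0397]
ee_rot: [1.401, 2.811, 0.0]
force: [0.1, 1.3, 3.6]
width: 0.429
gripper_force: 25.0
SHIFT 6 x [-0.0, 0.0001, -0.0459]
pos [ 0.6609 -0.1715  0.0397] az 127.01 tilt 0.04 q1,q7 [-0.16  1.23] t 19.8
TURN 1 x [0.0003, 0.0002, 0.0001]
```

```bash
python3 -m creep '[[0,0,-0.03,0,0,0],[0,0,-0.05,0,0,0],[0,0,-0.06,0,0,0],[0,0,-0.06,0,0,0],[0,0,-0.06,0,0,0],[0,0,-0.06,0,0,0],[0,0,-0.03,0,0,0],[0,0,0,0,0,0],[0,0,0,0,0,0]]';python3 - <<'E'
from h import *
go([.5937,-.061,.18],127,22)
E
```

```text
clock: 20.58
position: [0.6605, -0.1714, 0.1794]
ee_rot: [1.401, 2.811, 0.001]
force: [0.0, -0.4, -1.4]
width: 0.427
gripper_force: 25.0
SHIFT 6 x [0.0535, 0.0055, -0.0003]
pos [ 0.6605 -0.1714  0.1794] az 127.01 tilt 0.03 q1,q7 [-0.21  1.15] t 20.6
TURN 1 x [0.0002, 0.0001, 0.0001]
```

```bash
python3 -m creep '[[0.03,0.003,0,0,0,0],[0.0535,0.0055,0,0,0,0],[0.0535,0.0055,0,0,0,0],[0.0535,0.0055,0,0,0,0],[0.0535,0.0055,0,0,0,0],[0.0535,0.0055,0,0,0,0],[0.024,0.0025,0,0,0,0],[0,0,0,0,0,0],[0,0,0,0,0,0],[0,0,0,0,0,0],[0,0,0,0,0,0]]';python3 - <<'E'
from h import *
W=cam("wrist","w6");go([.5937,-.061,.075],127,20)
E
```

```text
clock: 21.5
position: [0.594, -0.0623, 0.1792]
ee_rot: [1.404, 2.81, -0.001]
force: [0.1, -1.1, -0.7]
width: 0.428
gripper_force: 25.0
SHIFT 6 x [0.0005, 0.0002, 0.0434]
pos [ 0.594  -0.0622  0.1792] az 126.91 tilt 0.04 q1,q7 [-0.44  0.99] t 21.6
TURN 1 x [-0.0002, 0.0003, -0.0007]
```

View pics/w6.png

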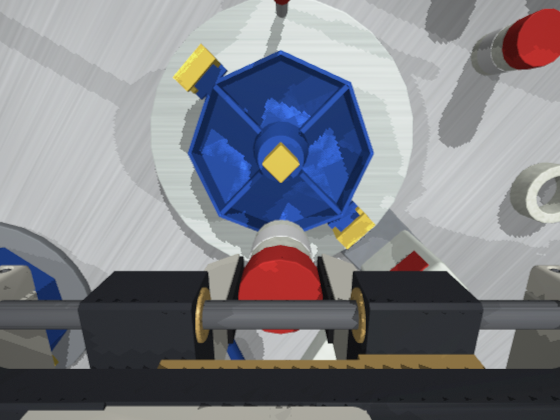

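The jar is held upright and lines up radially with the near pocket, with the knob at (281,162) and the jar at x≈281. The handle lies straight beyond it. Lower.

```bash
python3 -m creep '[[0.0005,0.0002,0.0434,0,0,0],[0.0005,0.0002,0.0434,0,0,0],[0.0005,0.0002,0.0434,0,0,0],[0.0005,0.0002,0.0434,0,0,0],[0.0005,0.0002,0.0434,0,0,0],[0.0005,0.0002,0.0434,0,0,0],[0,0,0.007,0,0,0],[0,0,0.004,0,0,0],[0,0,0,0,0,0],[0,0,0,0,0,0],[0,0,0,0,0,0]]';python3 - <<'E'
from h import *
go([.5937,-.061,.0685],127,20)
E
```

```text
clock: 22.47
position: [0.5941, -0.0598, 0.0718]
ee_rot: [1.401, 2.81, 0.001]
force: [0.4, 0.3, -0.8]
width: 0.428
gripper_force: 25.0
SHIFT 1 x [-0.0017, -0.0026, 0.0083]
pos [ 0.5941 -0.0598  0.0718] az 127.00 tilt 0.10 q1,q7 [-0.38  1.07] t 22.5
TURN 1 x [0.0007, 0.0005, -0.0]
```

```bash
python3 -m creep '[[-0.0017,-0.0026,0.004,0,0,0],[0,0,0.0045,0,0,0],[0,0,0,0,0,0],[0,0,0,0,0,0]]'; python3 -m creep '[[0,0,0,0,0,0],[0,0,0,0,0,0],[0,0,0,0,0,0],[0,0,0,0,0,0],[0,0,0,0,0,0],[0,0,-0.02,0,0,0],[0,0,-0.04,0,0,0],[0,0,-0.05,0,0,0],[0,0,-0.06,0,0,0],[0,0,-0.08,0,0,0],[0,0,-0.08,0,0,0],[0,0,-0.08,0,0,0],[0,0,-0.08,0,0,0],[0,0,-0.08,0,0,0],[0,0,0,0,0,0],[0,0,0,0,0,0],[0,0,0,0,0,0]]' -0.25;python3 - <<'E'
from h import *
W=cam("wrist","w7"); T=cam("top"); S=cam("side")
for c in(W,T,S):print([b[0] for b in blobs(c[0],"red",80) if c is not T or b[0][0]<400])
go([.62,.05,.33],37)
E
```

```text
clock: 22.8
position: [0.5933, -0.0609, 0.0677]
ee_rot: [1.401, 2.811, 0.0]
force: [0.2, 0.1, 3.0]
width: 0.427
gripper_force: 25.0
clock: 24.22
position: [0.5925, -0.0606, 0.2952]
ee_rot: [-1.401, -2.811, -0.0]
force: [-0.0, 0.4, -0.1]
width: 0.623
gripper_force: 0.0
[[281.5, 18.6], [459.4, 65.4], [280.9, 191.2], [367.7, 232.6]]
[[207.3, 171.4], [180.6, 201.5]]
[[208.2, 100.4], [297.2, 190.8], [280.8, 241.7]]
SHIFT 4 x [0.0447, 0.0554, -0.0224]
pos [ 0.5922 -0.0605  0.2942] az 127.01 tilt 0.13 q1,q7 [-0.48  0.92] t 24.4
TURN 14 x [-0.0001, 0.0, 0.0536]
```

```bash
python3 -m creep '[[0,0,0,0,0,0.0536],[0,0,0,0,0,0.0536],[0,0,0,0,0,0.0536],[0,0,0,0,0,0.0536],[0,0,0,0,0,0.0536],[0,0,0,0,0,0.0536],[0,0,0,0,0,0.0536],[0,0,0,0,0,0.0536],[0,0,0,0,0,0.0536],[0,0,0,0,0,0.0536],[0,0,0,0,0,0.0536],[0,0,0,0,0,0.0536],[0,0,0,0,0,0.0536],[0,0,0,0,0,0.0536],[0,0,0,0,0,0]]' -0.45;python3 - <<'E'
from h import *
go([.57,.12,.30],37)
E
```

```text
clock: 25.62
position: [0.5925, -0.0604, 0.2942]
ee_rot: [2.982, 0.988, -0.003]
force: [-0.5, 0.0, -0.9]
width: 0.728
gripper_force: 0.0
SHIFT 7 x [0.032, -0.0565, -0.0021]
pos [ 0.5925 -0.0604  0.2942] az 36.66 tilt 0.12 q1,q7 [-0.71 -0.44] t 25.6
TURN 1 x [-0.0003, 0.001, -0.0028]
```

```bash
python3 -m creep '[[0.032,-0.0565,-0.002,0,0,0],[0.032,-0.0565,-0.002,0,0,0],[0.032,-0.0565,-0.002,0,0,0],[0.032,-0.0565,-0.002,0,0,0],[0.032,-0.0565,-0.002,0,0,0],[0.032,-0.0565,-0.002,0,0,0],[0.032,-0.0565,-0.002,0,0,0],[0,0,0,0,0,0],[0,0,0,0,0,0],[0,0,0,0,0,0],[0,0,0,0,0,0]]';python3 - <<'E'
from h import *
W=cam("wrist","w8"); T=cam("top"); S=cam("side")
for c in(W,T,S):print([b for b in blobs(c[0],"red",80) if c is not T or b[0][0]<400])
for X,t,s in(([.671,.166,.06],(207.3,171.4),(297.2,190.8)),([.593,.231,.06],(180.6,201.5),(272,179.2))):
    b=min(blobs(W[0],"red",80),key=lambda b:np.hypot(*(np.array(b[0])-proj(W,X))))[0]
    print(proj(W,X),b,plane(W,b,.06),tri(W,b,T,t),tri(W,b,S,s),tri(T,t,S,s))
go([.67,.165,.2],37)
E
```

```text
clock: 26.53
position: [0.5693, 0.1181, 0.3009]
ee_rot: [2.979, 0.995, -0.0]
force: [-0.5, -0.3, -0.0]
width: 0.722
gripper_force: 0.0
[([298.1, 90.6], [282, 73, 33, 36, 956]), ([216.0, 113.7], [200, 97, 33, 35, 903]), ([458.1, 168.7], [442, 155, 34, 30, 283]), ([405.3, 256.5], [389, 241, 34, 31, 791]), ([271.3, 264.2], [267, 246, 12, 32, 220])]
[([298.1, 201.7], [290, 194, 17, 16, 197])]
[([208.2, 100.4], [197, 90, 22, 20, 331]), ([272.0, 179.3], [267, 174, 11, 11, 96]), ([297.2, 190.8], [292, 186, 11, 11, 99]), ([280.8, 241.7], [275, 236, 13, 13, 135]), ([400.0, 396.9], [396, 392, 10, 11, 84]), ([403.1, 409.1], [399, 404, 10, 12, 89])]
[299.63042646  90.64759565] [298.1, 90.6] [0.66997613 0.16744745 0.06      ] [0.67036526 0.16743097 0.05619717] [0.67038129 0.16743142 0.05790602] [0.67025255 0.16707347 0.05821209]
[215.43481616 111.83006433] [216.0, 113.7] [0.59164905 0.22930644 0.06      ] [0.59161805 0.22928233 0.05848807] [0.59265501 0.22925436 0.05857227] [0.59261755 0.22926917 0.05827181]
SHIFT 5 x [0.0542, 0.0115, 0.0505]
pos [0.5695 0.1183 0.3011] az 36.89 tilt 0.01 q1,q7 [-1.06 -0.73] t 26.7
TURN 1 x [0.0, -0.0001, -0.0009]
```

View pics/w8.png

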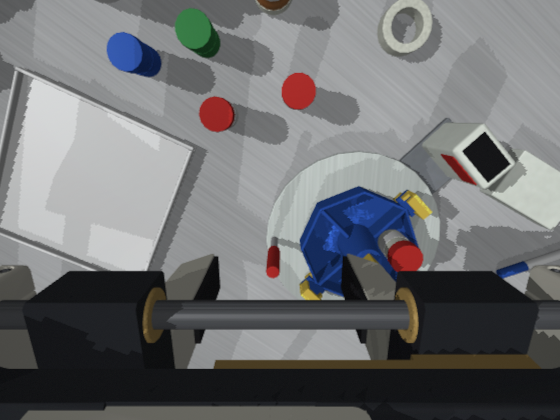

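Jar A is at (298,91), jar B at (216,114), and jar C stands in its pocket at (405,256). All estimates agree to within about 1 mm. Go for A.

```bash
python3 -m creep '[[0.0542,0.0095,0.0505,0,0,0],[0.0542,0.0095,0.0505,0,0,0],[0.0542,0.0095,0.0505,0,0,0],[0.0542,0.0095,0.0505,0,0,0],[0.0582,0.009,0.0505,0,0,0],[0,0,0,0,0,0],[0,0,0,0,0,0],[0,0,0,0,0,0],[0,0,0,0,0,0]]';python3 - <<'E'
from h import *
go([.6703,.1673,.041],37,22)
E
```

```text
clock: 27.43
position: [0.6687, 0.1693, 0.2014]
ee_rot: [2.98, 0.994, 0.002]
force: [-0.3, 0.1, 0.2]
width: 0.728
gripper_force: 0.0
SHIFT 8 x [-0.0, 0.0008, 0.0501]
pos [0.6687 0.1693 0.2014] az 36.88 tilt 0.09 q1,q7 [-0.88 -0.72] t 27.4
TURN 1 x [0.0004, -0.0006, -0.001]
```

```bash
python3 -m creep '[[0,0.0008,0.0501,0,0,0],[0,0.0008,0.0501,0,0,0],[0,0.0008,0.0501,0,0,0],[0,0.0008,0.0501,0,0,0],[0,0.0008,0.0501,0,0,0],[0,0.0008,0.0501,0,0,0],[0,0.0008,0.0501,0,0,0],[0,0.0008,0.0501,0,0,0],[0,0,0,0,0,0],[0,0,0,0,0,0],[0,0,0,0,0,0]]'; python3 -m creep '[[0,0,0,0,0,0],[0,0,0,0,0,0],[0,0,0,0,0,0],[0,0,0,0,0,0],[0,0,0,0,0,0],[0,0,0,0,0,0],[0,0,0,0,0,0],[0,0,0,0,0,0]]' 1 25; python3 -m creep '[[0,0,-0.03,0,0,0],[0,0,-0.05,0,0,0],[0,0,-0.06,0,0,0],[0,0,-0.06,0,0,0],[0,0,-0.06,0,0,0],[0,0,-0.06,0,0,0],[0,0,-0.03,0,0,0],[0,0,0,0,0,0],[0,0,0,0,0,0]]';python3 - <<'E'
from h import *
go([.6037,.0104,.18],37,22)
E
```

```text
clock: 28.35
position: [0.671, 0.1684, 0.0418]
ee_rot: [2.979, 0.995, 0.004]
force: [0.9, -0.4, 0.7]
width: 0.724
gripper_force: 0.0
clock: 29.02
position: [0.6704, 0.1686, 0.04]
ee_rot: [2.98, 0.996, 0.001]
force: [0.0, -0.3, 5.0]
width: 0.429
gripper_force: 25.0
clock: 29.77
position: [0.67, 0.1687, 0.1796]
ee_rot: [-2.979, -0.996, -0.0]
force: [-0.0, 0.0, -1.3]
width: 0.427
gripper_force: 25.0
SHIFT 8 x [-0.0463, 0.0271, -0.0002]
pos [0.67   0.1687 0.1796] az 36.97 tilt 0.03 q1,q7 [-0.88 -0.7 ] t 29.8
TURN 1 x [-0.0001, -0.0002, -0.0003]
```

```bash
python3 -m creep '[[-0.024,0.014,0,0,0,0],[-0.0463,0.0271,0,0,0,0],[-0.0463,0.0271,0,0,0,0],[-0.0463,0.0271,0,0,0,0],[-0.0463,0.0271,0,0,0,0],[-0.0463,0.0271,0,0,0,0],[-0.0463,0.0271,0,0,0,0],[-0.0463,0.0271,0,0,0,0],[-0.023,0.0135,0,0,0,0],[0,0,0,0,0,0],[0,0,0,0,0,0],[0,0,0,0,0,0],[0,0,0,0,0,0]]';python3 - <<'E'
from h import *
go([.6037,.0104,.075],37,20)
E
```

```text
clock: 30.85
position: [0.6041, 0.0115, 0.1792]
ee_rot: [-2.978, -0.999, 0.001]
force: [0.3, -0.7, -0.1]
width: 0.426
gripper_force: 25.0
SHIFT 6 x [-0.0004, 0.0003, 0.0434]
pos [0.6041 0.0115 0.1792] az 37.09 tilt 0.03 q1,q7 [-0.76 -0.45] t 30.9
TURN 1 x [-0.0002, 0.0001, 0.0007]
```

```bash
python3 -m creep '[[-0.0004,0.0003,0.0434,0,0,0],[-0.0004,0.0003,0.0434,0,0,0],[-0.0004,0.0003,0.0434,0,0,0],[-0.0004,0.0003,0.0434,0,0,0],[-0.0004,0.0003,0.0434,0,0,0],[-0.0004,0.0003,0.0434,0,0,0],[0,0,0.007,0,0,0],[0,0,0.004,0,0,0],[0,0,0,0,0,0],[0,0,0,0,0,0],[0,0,0,0,0,0]]';python3 - <<'E'
from h import *
go([.6037,.0104,.0685],37,20)
E
```

```text
clock: 31.77
position: [0.6042, 0.0088, 0.0721]
ee_rot: [2.979, 0.996, 0.002]
force: [0.0, 0.1, -0.4]
width: 0.426
gripper_force: 25.0
SHIFT 1 x [0.0014, -0.0038, 0.009]
pos [0.6042 0.0088 0.0721] az 36.98 tilt 0.09 q1,q7 [-0.69 -0.35] t 31.8
TURN 1 x [0.0004, -0.0007, -0.0002]
```

Finish lowering, release and rise.

```bash
python3 -m creep '[[0.0014,-0.0038,0.004,0,0,0],[0,0,0.0045,0,0,0],[0,0,0,0,0,0],[0,0,0,0,0,0]]'; python3 -m creep '[[0,0,0,0,0,0],[0,0,0,0,0,0],[0,0,0,0,0,0],[0,0,0,0,0,0],[0,0,0,0,0,0],[0,0,-0.02,0,0,0],[0,0,-0.04,0,0,0],[0,0,-0.05,0,0,0],[0,0,-0.06,0,0,0],[0,0,-0.06,0,0,0],[0,0,-0.06,0,0,0],[0,0,-0.06,0,0,0],[0,0,0,0,0,0],[0,0,0,0,0,0],[0,0,0,0,0,0]]' -0.25;python3 - <<'E'
from h import *
T=cam("top"); S=cam("side")
for c in(T,S):print([b[0] for b in blobs(c[0],"red",60) if c is not T or b[0][0]<400])
go([.592,.2293,.2],37,28)
E
```

```text
clock: 32.1
position: [0.6033, 0.0106, 0.068]
ee_rot: [-2.979, -0.996, -0.001]
force: [-0.3, 1.1, 3.0]
width: 0.427
gripper_force: 25.0
clock: 33.35
position: [0.6027, 0.0105, 0.2076]
ee_rot: [-2.979, -0.996, 0.0]
force: [0.3, -0.0, -0.7]
width: 0.626
gripper_force: 0.0
[[272.3, 200.1], [298.1, 201.7]]
[[208.2, 100.4], [281.5, 223.4], [280.9, 241.4], [408.1, 384.3], [384.9, 386.6], [400.0, 396.9], [403.0, 409.2], [414.6, 408.4]]
SHIFT 8 x [0.0385, -0.0566, 0.0022]
pos [0.6024 0.0106 0.2069] az 36.97 tilt 0.09 q1,q7 [-0.78 -0.48] t 33.5
TURN 1 x [-0.0004, 0.0006, -0.0003]
```

```bash
python3 -m creep '[[0.013,-0.0566,-0.025,0,0,0],[0.013,-0.0566,-0.025,0,0,0],[0.013,-0.0566,-0.025,0,0,0],[0.013,-0.0566,-0.025,0,0,0],[0.013,-0.0566,-0.025,0,0,0],[0.013,-0.0566,-0.025,0,0,0],[0.013,-0.0566,-0.025,0,0,0],[0.013,-0.0566,-0.025,0,0,0],[0,0,0,0,0,0],[0,0,0,0,0,0],[0,0,0,0,0,0],[0,0,0,0,0,0]]' -0.45;python3 - <<'E'
from h import *
W=cam("wrist"); T=cam("top"); S=cam("side")
r=blobs(W[0],"red",80);print(r)
t=[b[0] for b in blobs(T[0],"red",60) if b[0][0]<230];s=[b[0] for b in blobs(S[0],"red",60)];print(t,s[:5])
b=min(r,key=lambda b:np.hypot(*(np.array(b[0])-proj(W,[.592,.2293,.06]))))[0]
X=plane(W,b,.06);print(X); go([X[0],X[1],.2],37,28)
E
```

```text
clock: 34.45
position: [0.5273, 0.1787, 0.2872]
ee_rot: [2.98, 0.993, -0.001]
force: [-0.1, -0.5, -0.2]
width: 0.722
gripper_force: 0.0
[([278.5, 116.1], [262, 99, 34, 35, 948]), ([527.3, 172.3], [508, 158, 40, 31, 450]), ([433.1, 225.1], [414, 208, 39, 35, 1018]), ([333.2, 269.6], [326, 252, 16, 34, 248]), ([473.0, 262.1], [457, 252, 32, 19, 505])]
[[177.3, 202.7]] [[207.8, 100.4], [272.0, 179.2], [281.5, 223.4], [280.8, 241.6], [385.1, 386.1]]
[0.591715   0.22905767 0.06      ]
SHIFT 5 x [0.0408, -0.0008, 0.0437]
pos [0.5274 0.1789 0.2874] az 36.85 tilt 0.03 q1,q7 [-1.24 -0.85] t 34.6
TURN 1 x [0.0, 0.0002, -0.0012]
```

```bash
python3 -m creep '[[0.0408,-0.0008,0.0437,0,0,-0.0012],[0.0408,-0.0008,0.0437,0,0,0],[0.0408,-0.0008,0.0437,0,0,0],[0.0408,-0.0008,0.0437,0,0,0],[0.0408,-0.0008,0.0437,0,0,0],[0,0,0,0,0,0],[0,0,0,0,0,0],[0,0,0,0,0,0],[0,0,0,0,0,0]]';python3 - <<'E'
from h import *
go([.592,.2293,.041],37,22)
E
```

```text
clock: 35.35
position: [0.5916, 0.2294, 0.2014]
ee_rot: [2.979, 0.997, 0.002]
force: [0.4, -0.4, -0.3]
width: 0.727
gripper_force: 0.0
SHIFT 8 x [0.0, 0.0001, 0.0501]
pos [0.5916 0.2294 0.2014] az 37.02 tilt 0.06 q1,q7 [-1.09 -0.81] t 35.4
TURN 1 x [0.0002, -0.0005, 0.0002]
```

```bash
python3 -m creep '[[0,0,0.0501,0,0,0],[0,0,0.0501,0,0,0],[0,0,0.0501,0,0,0],[0,0,0.0501,0,0,0],[0,0,0.0501,0,0,0],[0,0,0.0501,0,0,0],[0,0,0.0501,0,0,0],[0,0,0.0501,0,0,0],[0,0,0,0,0,0],[0,0,0,0,0,0],[0,0,0,0,0,0]]'; python3 -m creep '[[0,0,0,0,0,0],[0,0,0,0,0,0],[0,0,0,0,0,0],[0,0,0,0,0,0],[0,0,0,0,0,0],[0,0,0,0,0,0],[0,0,0,0,0,0],[0,0,0,0,0,0]]' 1 25; python3 -m creep '[[0,0,-0.03,0,0,0],[0,0,-0.05,0,0,0],[0,0,-0.06,0,0,0],[0,0,-0.08,0,0,0],[0,0,-0.08,0,0,0],[0,0,-0.08,0,0,0],[0,0,-0.04,0,0,0],[0,0,0,0,0,0],[0,0,0,0,0,0]]';python3 - <<'E'
from h import *
go([.5223,-.051,.208],37,22)
E
```

```text
clock: 36.27
position: [0.5923, 0.2304, 0.0418]
ee_rot: [2.978, 0.999, 0.003]
force: [0.8, -0.4, 0.2]
width: 0.726
gripper_force: 0.0
clock: 36.93
position: [0.5917, 0.2306, 0.0403]
ee_rot: [-2.978, -1.0, -0.001]
force: [-1.1, 0.2, 4.1]
width: 0.428
gripper_force: 25.0
clock: 37.68
position: [0.5916, 0.2305, 0.2091]
ee_rot: [-2.978, -0.999, -0.002]
force: [-1.0, 0.9, -1.0]
width: 0.426
gripper_force: 25.0
SHIFT 14 x [-0.0402, 0.0326, 0.0001]
pos [0.5916 0.2305 0.2091] az 37.10 tilt 0.09 q1,q7 [-1.1  -0.82] t 37.7
TURN 1 x [0.0, -0.0007, 0.0009]
```

```bash
python3 -m creep '[[-0.02,0.0163,0,0,0,0],[-0.0402,0.0326,0,0,0,0],[-0.0402,0.0326,0,0,0,0],[-0.0402,0.0326,0,0,0,0],[-0.0402,0.0326,0,0,0,0],[-0.0402,0.0326,0,0,0,0],[-0.0402,0.0326,0,0,0,0],[-0.0402,0.0326,0,0,0,0],[-0.0402,0.0326,0,0,0,0],[-0.0402,0.0326,0,0,0,0],[-0.0402,0.0326,0,0,0,0],[-0.0402,0.0326,0,0,0,0],[-0.0402,0.0326,0,0,0,0],[-0.0402,0.0326,0,0,0,0],[-0.02,0.0163,0,0,0,0],[0,0,0,0,0,0],[0,0,0,0,0,0],[0,0,0,0,0,0],[0,0,0,0,0,0]]';python3 - <<'E'
from h import *
go([.5225,-.0508,.075],37,22)
E
```

```text
clock: 39.27
position: [0.5223, -0.0494, 0.2076]
ee_rot: [-2.977, -1.003, 0.001]
force: [1.1, -0.7, -0.2]
width: 0.428
gripper_force: 25.0
SHIFT 7 x [-0.0002, 0.0005, 0.0473]
pos [ 0.5223 -0.0494  0.2076] az 37.22 tilt 0.04 q1,q7 [-0.81 -0.4 ] t 39.3
TURN 1 x [-0.0002, 0.0002, 0.0019]
```

```bash
python3 -m creep '[[-0.0002,0.0005,0.0473,0,0,0.0019],[-0.0002,0.0005,0.0473,0,0,0],[-0.0002,0.0005,0.0473,0,0,0],[-0.0002,0.0005,0.0473,0,0,0],[-0.0002,0.0005,0.0473,0,0,0],[-0.0002,0.0005,0.0473,0,0,0],[-0.0002,0.0005,0.0473,0,0,0],[0,0,0.007,0,0,0],[0,0,0.004,0,0,0],[0,0,0,0,0,0],[0,0,0,0,0,0],[0,0,0,0,0,0]]';python3 - <<'E'
from h import *
go([.5225,-.0508,.0685],37,20)
E
```

```text
clock: 40.27
position: [0.5233, -0.0522, 0.0721]
ee_rot: [2.98, 0.994, 0.003]
force: [0.3, 0.4, -0.1]
width: 0.431
gripper_force: 25.0
SHIFT 1 x [0.0005, -0.0039, 0.0089]
pos [ 0.5233 -0.0522  0.0721] az 36.90 tilt 0.09 q1,q7 [-0.64 -0.22] t 40.3
TURN 1 x [0.0004, -0.0007, -0.0008]
```

```bash
python3 -m creep '[[0.0005,-0.003,0.004,0,0,0],[0,0,0.0045,0,0,0],[0,0,0,0,0,0],[0,0,0,0,0,0]]'; python3 -m creep '[[0,0,0,0,0,0],[0,0,0,0,0,0],[0,0,0,0,0,0],[0,0,0,0,0,0],[0,0,0,0,0,0],[0,0,-0.02,0,0,0],[0,0,-0.04,0,0,0],[0,0,-0.05,0,0,0],[0,0,-0.06,0,0,0],[0,0,-0.06,0,0,0],[0,0,-0.08,0,0,0],[0,0,-0.08,0,0,0],[0,0,-0.08,0,0,0],[0,0,-0.08,0,0,0],[0,0,0,0,0,0],[0,0,0,0,0,0]]' -0.25;python3 - <<'E'
from h import *
go([.47,-.06,.34],37,28)
E
```

```text
clock: 40.6
position: [0.5224, -0.051, 0.0682]
ee_rot: [-2.98, -0.994, -0.002]
force: [-0.8, 1.3, 4.3]
width: 0.429
gripper_force: 25.0
clock: 41.93
position: [0.5227, -0.0516, 0.2897]
ee_rot: [2.98, 0.993, 0.005]
force: [-0.5, -0.0, 0.5]
width: 0.629
gripper_force: 0.0
SHIFT 3 x [-0.0392, -0.0207, -0.0421]
pos [ 0.5227 -0.0516  0.2897] az 36.87 tilt 0.20 q1,q7 [-0.88 -0.49] t 41.9
TURN 1 x [0.0007, -0.0015, -0.001]
```

```bash
python3 -m creep '[[-0.0392,-0.0207,-0.0421,0,0,0],[-0.0392,-0.0207,-0.0421,0,0,0],[-0.0392,-0.0207,-0.0421,0,0,0],[0,0,0,0,0,0],[0,0,0,0,0,0],[0,0,0,0,0,0]]' -0.45;python3 - <<'E'
from h import *
W=cam("wrist","w9"); T=cam("top"); S=cam("side")
for c in(W,T,S):print([b for b in blobs(c[0],"red",18) if c is not T or b[0][0]<400])
print(proj(W,[.4948,.0706,.138]),proj(T,[.4948,.0706,.138]))
go([.4948,.0706,.2],37,28)
E
```

```text
clock: 42.43
position: [0.4692, -0.0586, 0.3375]
ee_rot: [-2.978, -0.995, 0.001]
force: [-0.3, 0.9, 0.3]
width: 0.725
gripper_force: 0.0
[([402.1, 8.4], [388, 0, 27, 21, 293]), ([302.8, 56.0], [286, 37, 35, 38, 1040]), ([344.9, 101.9], [329, 85, 33, 35, 922]), ([198.0, 100.5], [192, 94, 13, 14, 154]), ([302.1, 146.5], [286, 130, 33, 33, 814])]
[([289.9, 154.2], [283, 153, 15, 3, 18]), ([268.7, 197.4], [261, 190, 16, 16, 192]), ([240.4, 241.7], [238, 240, 6, 4, 19])]
[([200.1, 100.4], [197, 92, 7, 18, 78]), ([244.0, 207.5], [242, 201, 5, 15, 47]), ([281.4, 223.3], [276, 218, 12, 12, 120]), ([256.1, 241.0], [250, 235, 13, 13, 142]), ([280.9, 241.5], [275, 235, 13, 14, 140]), ([393.7, 374.5], [391, 370, 7, 10, 54]), ([385.0, 386.2], [381, 381, 10, 12, 84]), ([408.1, 384.3], [405, 380, 8, 10, 65]), ([400.0, 396.9], [396, 392, 10, 11, 84]), ([403.0, 409.1], [399, 404, 10, 12, 90]), ([414.6, 408.2], [411, 404, 9, 11, 71])]
[196.19157811  99.73674196] [239.77119868 240.74384709]
SHIFT 7 x [0.0352, -0.0316, 0.049]
pos [ 0.4693 -0.0592  0.3374] az 36.88 tilt 0.13 q1,q7 [-1.06 -0.68] t 42.6
TURN 1 x [0.0001, 0.0011, -0.001]
```

View pics/w9.png

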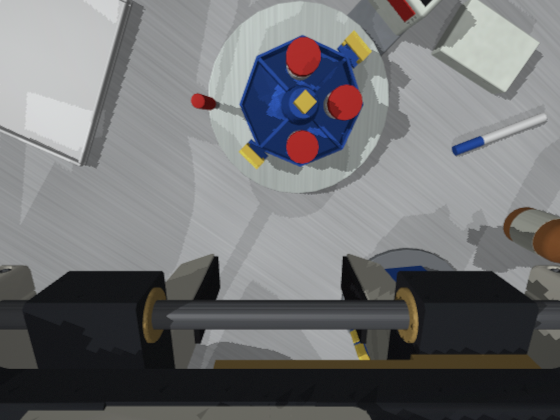

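All three jars stand upright in their pockets at (303,56), (345,102) and (302,146). The handle top is at (197,100), matching my estimate. Go to the handle.

```bash
python3 -m creep '[[0.0352,-0.0316,0.049,0,0,0],[0.0352,-0.0316,0.049,0,0,0],[0.0352,-0.0316,0.049,0,0,0],[0.0352,-0.0316,0.049,0,0,0],[0.0352,-0.0316,0.049,0,0,0],[0.0352,-0.0316,0.049,0,0,0],[0.0352,-0.0316,0.049,0,0,0],[0,0,0,0,0,0],[0,0,0,0,0,0],[0,0,0,0,0,0],[0,0,0,0,0,0]]';python3 - <<'E'
from h import *
go([.4946,.0709,.103],37,22)
E
```

```text
clock: 43.5
position: [0.4956, 0.0692, 0.2015]
ee_rot: [2.98, 0.991, 0.001]
force: [1.1, -0.3, 0.3]
width: 0.725
gripper_force: 0.0
SHIFT 5 x [0.0001, -0.001, 0.0492]
pos [0.4956 0.0692 0.2015] az 36.78 tilt 0.05 q1,q7 [-1.06 -0.69] t 43.5
TURN 1 x [0.0004, -0.0001, -0.0018]
```

```bash
python3 -m creep '[[0.0001,-0.001,0.0492,0,0,0],[0.0001,-0.001,0.0492,0,0,0],[0.0001,-0.001,0.0492,0,0,0],[0.0001,-0.001,0.0492,0,0,0],[0.0001,-0.001,0.0492,0,0,0],[0,0,0,0,0,0],[0,0,0,0,0,0],[0,0,0,0,0,0]]'; python3 -m creep '[[0,0,0,0,0,0],[0,0,0,0,0,0],[0,0,0,0,0,0],[0,0,0,0,0,0],[0,0,0,0,0,0],[0,0,0,0,0,0],[0,0,0,0,0,0],[0,0,0,0,0,0],[0,0,0,0,0,0],[0,0,0,0,0,0]]' 1 20; cat >> h.py <<'E'
C=np.array([.563,-.0203])
def arc(n,step,a0=None,r=.114):
    """n rows along the carousel circle, ccw, from the current measured angle (deg) or a0"""
    o,M=pose(); p=o["position"]; d=p[:2]-C; a=np.degrees(np.arctan2(d[1],d[0]))
    print("angle %.2f radius %.4f z %.4f"%(a,np.hypot(*d),p[2]),"q",np.round(o["joints"],2),"f",np.round(o["force"],1))
    cur=p.copy(); out=[]
    for i in range(n):
        t=np.radians(a+step*(i+1)); q=np.array([*(C+r*np.array([np.cos(t),np.sin(t)])),.103])
        out.append((np.round(M.T@(q-cur)/.4,3)+0.).tolist()); cur=cur+M@np.array(out[-1])*.4
    print(str([w[:2] for w in out]),"z",out[0][2])
E
python3 -c "
from h import *
arc(20,9)"
```

```text
clock: 44.17
position: [0.495, 0.0716, 0.104]
ee_rot: [2.981, 0.992, 0.003]
force: [0.1, -0.5, 0.1]
width: 0.726
gripper_force: 0.0
clock: 45.0
position: [0.494, 0.0722, 0.1026]
ee_rot: [-2.98, -0.994, 0.0]
force: [0.1, 0.6, 0.8]
width: 0.166
gripper_force: 20.0
angle 126.73 radius 0.1154 z 0.1026 q [-0.92  0.53  0.95  2.07 -0.59  0.83 -0.56] f [0.1 0.6 0.8]
[[-0.045, 0.007], [-0.043, 0.01], [-0.041, 0.017], [-0.039, 0.024], [-0.034, 0.028], [-0.029, 0.034], [-0.023, 0.038], [-0.018, 0.042], [-0.01, 0.043], [-0.004, 0.045], [0.004, 0.044], [0.01, 0.044], [0.017, 0.041], [0.023, 0.038], [0.029, 0.035], [0.034, 0.029], [0.038, 0.023], [0.041, 0.017], [0.044, 0.011], [0.044, 0.004]] z -0.001
```

```bash
python3 -c "
from h import *
arc(20,6,r=.1145)"
```

```text
angle 126.73 radius 0.1154 z 0.1026 q [-0.92  0.53  0.95  2.07 -0.59  0.83 -0.56] f [0.1 0.6 0.8]
[[-0.03, 0.004], [-0.03, 0.004], [-0.029, 0.008], [-0.028, 0.011], [-0.026, 0.013], [-0.025, 0.016], [-0.024, 0.019], [-0.021, 0.021], [-0.019, 0.024], [-0.016, 0.025], [-0.014, 0.026], [-0.011, 0.028], [-0.008, 0.029], [-0.004, 0.03], [-0.002, 0.03], [0.001, 0.03], [0.005, 0.029], [0.008, 0.029], [0.01, 0.028], [0.014, 0.027]] z -0.001
```

```bash
python3 -m creep '[[-0.03,0.004,0,0,0,0],[-0.03,0.004,0,0,0,0],[-0.029,0.008,0,0,0,0],[-0.028,0.011,0,0,0,0],[-0.026,0.013,0,0,0,0],[-0.025,0.016,0,0,0,0],[-0.024,0.019,0,0,0,0],[-0.021,0.021,0,0,0,0],[-0.019,0.024,0,0,0,0],[-0.016,0.025,0,0,0,0],[-0.014,0.026,0,0,0,0],[-0.011,0.028,0,0,0,0],[-0.008,0.029,0,0,0,0],[-0.004,0.03,0,0,0,0],[-0.002,0.03,0,0,0,0],[0.001,0.03,0,0,0,0],[0.005,0.029,0,0,0,0],[0.008,0.029,0,0,0,0],[0.01,0.028,0,0,0,0],[0.014,0.027,0,0,0,0]]' ; python3 -m creep '[[0,0,0,0,0,0],[0,0,0,0,0,0],[0,0,0,0,0,0]]'; python3 -c "
from h import *
arc(20,6,r=.1145)"
```

```text
clock: 46.67
position: [0.519, -0.1249, 0.1026]
ee_rot: [-2.978, -0.994, -0.003]
force: [2.3, 10.1, 2.1]
width: 0.171
gripper_force: 20.0
clock: 46.92
position: [0.5193, -0.1249, 0.1026]
ee_rot: [-2.979, -0.995, -0.003]
force: [4.7, 7.5, -0.1]
width: 0.168
gripper_force: 20.0
angle -112.68 radius 0.1134 z 0.1026 q [-0.48  0.56  0.89  1.99 -0.58  0.86 -0.2 ] f [ 4.7  7.5 -0.1]
[[0.014, 0.026], [0.019, 0.024], [0.021, 0.021], [0.024, 0.018], [0.025, 0.016], [0.027, 0.014], [0.028, 0.01], [0.029, 0.008], [0.03, 0.005], [0.029, 0.001], [0.03, -0.002], [0.03, -0.005], [0.029, -0.008], [0.028, -0.011], [0.026, -0.013], [0.025, -0.017], [0.024, -0.019], [0.021, -0.021], [0.018, -0.024], [0.016, -0.025]] z -0.001
```

```bash
python3 -m creep '[[0.016,0.026,0,0,0,0],[0.019,0.024,0,0,0,0],[0.021,0.021,0,0,0,0],[0.024,0.018,0,0,0,0],[0.025,0.016,0,0,0,0],[0.027,0.014,0,0,0,0],[0.028,0.01,0,0,0,0],[0.029,0.008,0,0,0,0],[0.03,0.005,0,0,0,0],[0.029,0.001,0,0,0,0],[0.03,-0.002,0,0,0,0],[0.03,-0.005,0,0,0,0],[0.029,-0.008,0,0,0,0],[0.028,-0.011,0,0,0,0],[0.026,-0.013,0,0,0,0],[0.025,-0.017,0,0,0,0],[0.024,-0.019,0,0,0,0],[0.021,-0.021,0,0,0,0],[0.018,-0.024,0,0,0,0],[0.016,-0.025,0,0,0,0]]' ; python3 -m creep '[[0,0,0,0,0,0],[0,0,0,0,0,0],[0,0,0,0,0,0]]'; python3 -c "
from h import *
arc(20,6)"
```

```text
clock: 48.58
position: [0.676, -0.0073, 0.1027]
ee_rot: [2.98, 0.991, 0.0]
force: [-2.1, -1.5, 2.0]
width: 0.17
gripper_force: 20.0
clock: 48.83
position: [0.6758, -0.0057, 0.1027]
ee_rot: [-2.98, -0.994, -0.001]
force: [-1.8, 0.7, 3.9]
width: 0.167
gripper_force: 20.0
angle 7.38 radius 0.1137 z 0.1027 q [-0.57  0.77  0.85  1.62 -0.64  1.06 -0.46] f [-1.8  0.7  3.9]
[[0.014, -0.026], [0.01, -0.028], [0.008, -0.029], [0.004, -0.03], [0.002, -0.029], [-0.002, -0.03], [-0.005, -0.03], [-0.008, -0.028], [-0.011, -0.028], [-0.014, -0.027], [-0.016, -0.025], [-0.019, -0.023], [-0.021, -0.021], [-0.024, -0.018], [-0.025, -0.016], [-0.027, -0.013], [-0.028, -0.011], [-0.028, -0.007], [-0.03, -0.005], [-0.03, -0.001]] z -0.001
```

```bash
python3 -m creep '[[0.014,-0.026,0,0,0,0],[0.01,-0.028,0,0,0,0],[0.008,-0.029,0,0,0,0],[0.004,-0.03,0,0,0,0],[0.002,-0.029,0,0,0,0],[-0.002,-0.03,0,0,0,0],[-0.005,-0.03,0,0,0,0],[-0.008,-0.028,0,0,0,0],[-0.011,-0.028,0,0,0,0],[-0.014,-0.027,0,0,0,0],[-0.016,-0.025,0,0,0,0],[-0.019,-0.023,0,0,0,0],[-0.021,-0.021,0,0,0,0],[-0.024,-0.018,0,0,0,0],[-0.025,-0.016,0,0,0,0],[-0.027,-0.013,0,0,0,0],[-0.028,-0.011,0,0,0,0],[-0.028,-0.007,0,0,0,0],[-0.03,-0.005,0,0,0,0],[-0.03,-0.001,0,0,0,0]]' ; python3 -m creep '[[0,0,0,0,0,0],[0,0,0,0,0,0],[0,0,0,0,0,0]]'; python3 -c "
from h import *
arc(20,4)"
```

```text
clock: 50.5
position: [0.4923, 0.0709, 0.1026]
ee_rot: [-2.978, -0.995, -0.0]
force: [1.2, 1.4, 2.4]
width: 0.17
gripper_force: 20.0
clock: 50.75
position: [0.4927, 0.071, 0.1026]
ee_rot: [-2.978, -0.994, 0.002]
force: [-4.5, 4.4, 4.8]
width: 0.171
gripper_force: 20.0
angle 127.58 radius 0.1152 z 0.1026 q [-0.92  0.53  0.95  2.07 -0.59  0.83 -0.55] f [-4.5  4.4  4.8]
[[-0.02, 0.004], [-0.02, 0.002], [-0.019, 0.004], [-0.019, 0.005], [-0.019, 0.006], [-0.019, 0.008], [-0.017, 0.009], [-0.017, 0.01], [-0.017, 0.011], [-0.015, 0.013], [-0.015, 0.013], [-0.014, 0.015], [-0.012, 0.015], [-0.012, 0.016], [-0.01, 0.017], [-0.009, 0.018], [-0.008, 0.018], [-0.007, 0.019], [-0.005, 0.019], [-0.004, 0.02]] z -0.001
```

```bash
python3 -m creep '[[-0.02,0.003,0,0,0,0],[-0.02,0.002,0,0,0,0],[-0.019,0.004,0,0,0,0],[-0.019,0.005,0,0,0,0],[-0.019,0.006,0,0,0,0],[-0.019,0.008,0,0,0,0],[-0.017,0.009,0,0,0,0],[-0.017,0.01,0,0,0,0],[-0.017,0.011,0,0,0,0],[-0.015,0.013,0,0,0,0],[-0.015,0.013,0,0,0,0],[-0.014,0.015,0,0,0,0],[0,0,0,0,0,0],[0,0,0,0,0,0]]' ;  python3 -c "
from h import *
arc(12,1.5)"
```

```text
clock: 51.92
position: [0.4489, -0.013, 0.1025]
ee_rot: [-2.98, -0.992, 0.003]
force: [-6.0, -0.6, 9.2]
width: 0.164
gripper_force: 20.0
angle 176.32 radius 0.1144 z 0.1025 q [-0.81  0.45  0.97  2.18 -0.54  0.77 -0.41] f [-6.  -0.6  9.2]
[[-0.004, 0.006], [-0.005, 0.006], [-0.004, 0.006], [-0.004, 0.006], [-0.005, 0.006], [-0.004, 0.007], [-0.003, 0.006], [-0.004, 0.007], [-0.003, 0.006], [-0.004, 0.007], [-0.003, 0.007], [-0.003, 0.007]] z -0.001
```

```bash
python3 -m creep '[[-0.004,0.006,0,0,0,0],[-0.005,0.006,0,0,0,0],[-0.004,0.006,0,0,0,0],[-0.004,0.006,0,0,0,0],[-0.005,0.006,0,0,0,0],[0,0,0,0,0,0],[0,0,0,0,0,0]]' ;  python3 -c "
from h import *
arc(8,1)"
```

```text
clock: 52.5
position: [0.4491, -0.0277, 0.1025]
ee_rot: [-2.98, -0.993, 0.003]
force: [-6.9, -1.1, 9.5]
width: 0.17
gripper_force: 20.0
angle -176.29 radius 0.1142 z 0.1025 q [-0.77  0.45  0.97  2.18 -0.54  0.77 -0.38] f [-6.9 -1.1  9.5]
[[-0.002, 0.004], [-0.003, 0.005], [-0.002, 0.004], [-0.003, 0.004], [-0.002, 0.005], [-0.003, 0.004], [-0.002, 0.004], [-0.002, 0.005]] z -0.001
```

```bash
python3 -m creep '[[-0.002,0.004,0,0,0,0],[-0.003,0.005,0,0,0,0],[-0.002,0.004,0,0,0,0],[-0.003,0.004,0,0,0,0],[0,0,0,0,0,0],[0,0,0,0,0,0]]' ;  python3 -c "
from h import *
arc(8,1)"
```

```text
clock: 53.0
position: [0.4488, -0.0291, 0.1023]
ee_rot: [-2.968, -0.997, 0.005]
force: [-10.2, 23.2, 21.5]
width: 0.171
gripper_force: 20.0
angle -175.61 radius 0.1145 z 0.1023 q [-0.76  0.45  0.96  2.18 -0.54  0.78 -0.36] f [-10.2  23.2  21.5]
[[-0.002, 0.005], [-0.002, 0.004], [-0.003, 0.004], [-0.002, 0.005], [-0.002, 0.004], [-0.003, 0.005], [-0.002, 0.004], [-0.002, 0.005]] z -0.002
```

The stop is reached: +23 N tangential force, at 544.4° against a predicted 545°. Relax, release and rise.

```bash
python3 -m creep '[[0.003,-0.004,0,0,0,0],[0.003,-0.004,0,0,0,0],[0,0,0,0,0,0],[0,0,0,0,0,0]]';python3 -m creep '[[0,0,0,0,0,0],[0,0,0,0,0,0],[0,0,0,0,0,0],[0,0,0,0,0,0],[0,0,0,0,0,0],[0,0,-0.03,0,0,0],[0,0,-0.05,0,0,0],[0,0,-0.08,0,0,0],[0,0,-0.08,0,0,0],[0,0,-0.08,0,0,0],[0,0,-0.08,0,0,0],[0,0,-0.08,0,0,0],[0,0,-0.08,0,0,0],[0,0,-0.05,0,0,0],[0,0,0,0,0,0],[0,0,0,0,0,0],[0,0,0,0,0,0],[0,0,0,0,0,0]]' -0.3;  python3 - <<'E'
from h import *
W=cam("wrist","w10"); T=cam("top","t10"); S=cam("side")
for c in(W,T,S):
  for k in("red","yellow"):print(k,[b for b in blobs(c[0],k,18) if c is W or b[0][0]<400][:9])
go([.563,-.02,.2],37)
E
```

```text
clock: 53.33
position: [0.4489, -0.0284, 0.1023]
ee_rot: [-2.974, -0.995, 0.005]
force: [-10.6, 10.9, 17.1]
width: 0.168
gripper_force: 20.0
clock: 54.83
position: [0.4504, -0.0312, 0.3456]
ee_rot: [2.98, 0.993, -0.003]
force: [-0.1, 0.8, -0.1]
width: 0.651
gripper_force: 0.0
red [([426.5, 9.7], [411, 0, 30, 24, 365]), ([353.0, 62.9], [336, 45, 35, 37, 1012]), ([294.1, 78.3], [278, 61, 33, 36, 941]), ([366.4, 127.5], [350, 112, 34, 32, 846]), ([276.4, 184.5], [271, 174, 12, 19, 152])]
yellow [([312.5, 23.0], [299, 13, 29, 23, 384]), ([332.6, 100.7], [323, 91, 20, 20, 296]), ([339.3, 172.4], [326, 164, 27, 16, 257])]
red [([289.9, 154.2], [283, 153, 15, 3, 18]), ([279.1, 192.9], [272, 185, 15, 17, 202])]
yellow [([252.6, 189.9], [248, 185, 10, 10, 51])]
red [([266.0, 217.8], [262, 214, 11, 11, 72]), ([286.3, 229.0], [281, 223, 12, 13, 129]), ([230.2, 234.0], [228, 227, 5, 16, 49]), ([272.9, 246.1], [267, 240, 13, 13, 141]), ([393.7, 374.5], [391, 370, 7, 10, 54]), ([385.0, 386.2], [381, 381, 10, 12, 84])]
yellow [([287.1, 216.0], [283, 212, 9, 10, 48]), ([269.6, 225.0], [266, 220, 8, 11, 67]), ([251.7, 256.6], [247, 251, 10, 14, 88]), ([186.4, 330.7], [182, 324, 10, 16, 80]), ([217.8, 331.9], [214, 326, 9, 13, 84]), ([254.0, 355.4], [250, 345, 9, 23, 151])]
SHIFT 7 x [0.0347, 0.0208, 0.0521]
pos [ 0.4506 -0.0314  0.3459] az 36.84 tilt 0.10 q1,q7 [-1.23 -0.89] t 55.0
TURN 1 x [0.0, 0.0008, -0.0013]
```

View pics/w10.png

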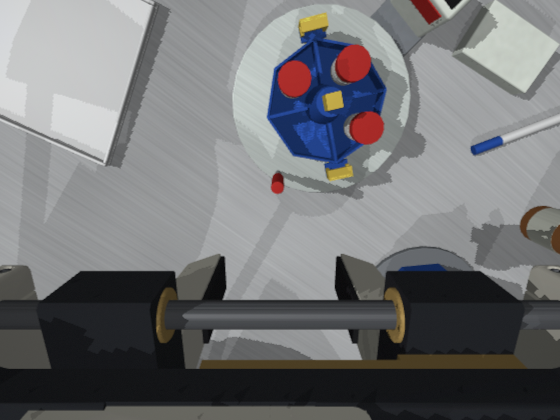

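The handle now sits at (277,184), the carrier has turned with the disc, and all three jars are upright. Compute the knob pose and the tray centre.

```bash
python3 - <<'E'
from h import *
W=cam("wrist");T=cam("top");S=cam("side")
h1=plane(W,(312.5,21.5),.078);h2=plane(W,(339.8,172.4),.078);k=plane(W,(334,100.5),.128)
print(h1,h2,(h1+h2)/2,k,np.degrees(np.arctan2(*(h1-h2)[1::-1])))
# knob square orientation
h=cv2.cvtColor(W[0],cv2.COLOR_RGB2HSV);m=((abs(h[...,0].astype(int)-25)<9)&(h[...,1]>110)&(h[...,2]>185)).astype(np.uint8); m[:80]=0;m[120:]=0
c=max(cv2.findContours(m,0,1)[0],key=cv2.contourArea);r=cv2.minAreaRect(c);print(r)
b=cv2.boxPoints(r);P3=[plane(W,p,.128) for p in b];print(np.mean(P3,0),[np.degrees(np.arctan2(*(P3[(i+1)%4]-P3[i])[1::-1])) for i in range(4)],[np.linalg.norm(P3[(i+1)%4]-P3[i]) for i in range(4)])
C3=[plane(T,p,.016)[:2] for p in [(89,246),(182,228),(194,325),(101,336)]]
print("tray top",np.mean(C3,0),[plane(W,p,.016)[:2] for p in[(155,2),(108,165)]],[np.linalg.norm(C3[i]-C3[i-1]) for i in range(4)])
cv2.imwrite("pics/c3.png",cv2.hconcat([cv2.resize(T[0][210:350,75:210,::-1],None,fx=3,fy=3,interpolation=2),cv2.resize(S[0][135:215,165:265,::-1],(395,420),interpolation=2)]))
E
```

```text
[0.62295428 0.05034002 0.078     ] [ 0.50657681 -0.08882658  0.078     ] [ 0.56476555 -0.01924328  0.078     ] [ 0.56456724 -0.02021037  0.128     ] 50.096093148117724
((333.4117736816406, 100.14706420898438), (15.037208557128906, 15.279744148254395), 75.96376037597656)
[ 0.56442115 -0.01949184  0.128     ] [np.float64(-39.87273540323579), np.float64(-125.28252690543472), np.float64(140.30262533962235), np.float64(53.95578550362504)] [np.float64(0.016451796300385624), np.float64(0.015793818523578734), np.float64(0.016658888059033504), np.float64(0.015829473203347783)]
tray top [0.3883839  0.32496057] [array([0.53224012, 0.23509356]), array([0.30376131, 0.1837517 ])] [np.float64(0.2252978292202613), np.float64(0.23943388321110853), np.float64(0.24374978427795996), np.float64(0.22969704748607506)]
```

View pics/c3.png

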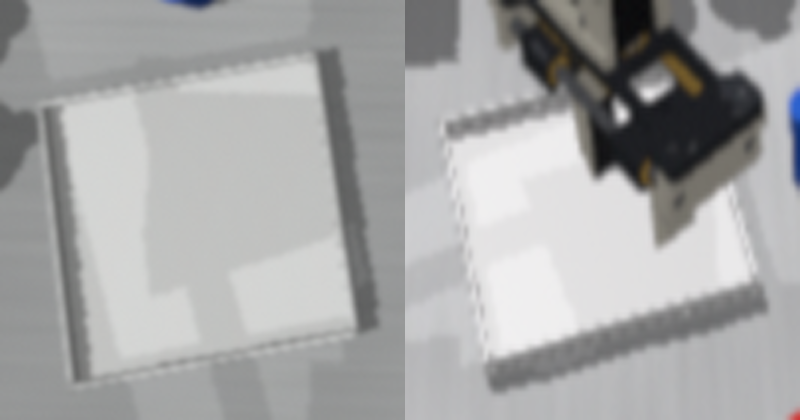

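The tray's outer corners are clear in the crop; both estimates put its centre near (0.390, 0.326). The knob is at (0.5643, -0.0197) with az 50.

```bash
python3 -m creep '[[0,0,0,0,0,-0.055],[0,0,0,0,0,-0.055],[0,0,0,0,0,0],[0,0,0,0,0,0],[0,0,0,0,0,0]]' -0.4;  python3 - <<'E'
from h import *
go([.5643,-.0197,.17],50)
E
```

```text
clock: 55.55
position: [0.4511, -0.0313, 0.3466]
ee_rot: [2.849, 1.324, -0.0]
force: [0.2, -0.0, 0.1]
width: 0.7
gripper_force: 0.0
SHIFT 8 x [0.0256, 0.0247, 0.0552]
pos [ 0.4511 -0.0313  0.3466] az 49.85 tilt 0.01 q1,q7 [-1.21 -0.66] t 55.5
TURN 1 x [0.0, 0.0001, -0.0013]
```

```bash
python3 -m creep '[[0.0256,0.0247,0.0552,0,0,-0.0013],[0.0256,0.0247,0.0552,0,0,0],[0.0256,0.0247,0.0552,0,0,0],[0.0256,0.0247,0.0552,0,0,0],[0.0256,0.0247,0.0552,0,0,0],[0.0256,0.0247,0.0552,0,0,0],[0.0256,0.0247,0.0552,0,0,0],[0.0256,0.0247,0.0552,0,0,0],[0,0,0,0,0,0],[0,0,0,0,0,0],[0,0,0,0,0,0]]';  python3 - <<'E'
from h import *
go([.5643,-.0197,.1035],50,20)
E
```

```text
clock: 56.47
position: [0.564, -0.0195, 0.1708]
ee_rot: [2.845, 1.33, -0.0]
force: [-0.4, 0.5, -0.4]
width: 0.701
gripper_force: 0.0
SHIFT 4 x [0.0, 0.0002, 0.042]
pos [ 0.564  -0.0195  0.1708] az 50.12 tilt 0.04 q1,q7 [-0.73 -0.22] t 56.5
TURN 1 x [0.0003, 0.0002, 0.001]
```

```bash
python3 -m creep '[[0,0,0.042,0,0,0],[0,0,0.042,0,0,0],[0,0,0.042,0,0,0],[0,0,0.042,0,0,0],[0,0,0,0,0,0],[0,0,0,0,0,0],[0,0,0,0,0,0]]';python3 -m creep '[[0,0,0,0,0,0],[0,0,0,0,0,0],[0,0,0,0,0,0],[0,0,0,0,0,0],[0,0,0,0,0,0],[0,0,0,0,0,0],[0,0,0,0,0,0],[0,0,0,0,0,0],[0,0,0,0,0,0],[0,0,0,0,0,0]]' 1 60;  python3 - <<'E'
from h import *
print(arm.observe()["ft_torque"]);go([.5643,-.0197,.1035],50,20)
E
```

```text
clock: 57.05
position: [0.5649, -0.019, 0.1046]
ee_rot: [2.844, 1.333, 0.003]
force: [-0.2, 0.1, 0.3]
width: 0.701
gripper_force: 0.0
clock: 57.88
position: [0.5643, -0.019, 0.1028]
ee_rot: [2.844, 1.333, 0.0]
force: [0.6, -0.3, -0.3]
width: 0.192
gripper_force: 60.0
[-0.26173853 -0.0417071   0.02094681]
SHIFT 1 x [-0.0015, 0.0011, -0.0017]
pos [ 0.5643 -0.019   0.1028] az 50.23 tilt 0.02 q1,q7 [-0.67 -0.15] t 57.9
TURN 1 x [0.0002, 0.0, 0.0019]
```

```bash
python3 -m creep '[[0,0,-0.005,0,0,0],[0,0,-0.01,0,0,0],[0,0,-0.015,0,0,0],[0,0,-0.02,0,0,0],[0,0,-0.025,0,0,0],[0,0,-0.03,0,0,0],[0,0,-0.035,0,0,0],[0,0,-0.035,0,0,0],[0,0,-0.035,0,0,0],[0,0,-0.035,0,0,0],[0,0,-0.035,0,0,0],[0,0,-0.035,0,0,0],[0,0,-0.035,0,0,0],[0,0,-0.035,0,0,0],[0,0,-0.035,0,0,0],[0,0,-0.03,0,0,0],[0,0,-0.02,0,0,0],[0,0,-0.01,0,0,0],[0,0,0,0,0,0],[0,0,0,0,0,0]]';  python3 - <<'E'
from h import *
cam("wrist","w11");go([.390,.326,.29],50,18)
E
```

```text
clock: 59.55
position: [0.564, -0.0187, 0.2945]
ee_rot: [-2.844, -1.334, 0.0]
force: [0.1, 0.7, -4.7]
width: 0.193
gripper_force: 60.0
SHIFT 22 x [0.0175, -0.0402, 0.0005]
pos [ 0.5638 -0.0186  0.2942] az 50.24 tilt 0.06 q1,q7 [-0.81 -0.33] t 59.6
TURN 1 x [-0.0004, 0.0002, 0.002]
```

View pics/w11.png

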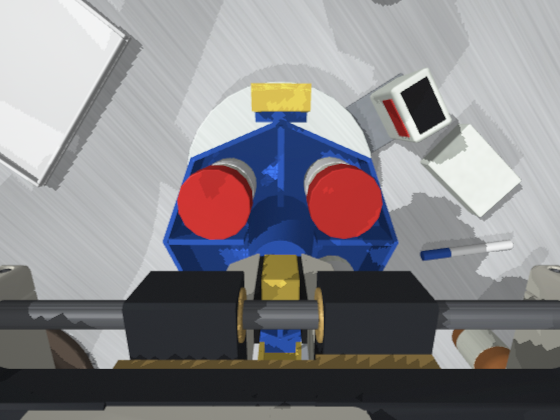

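The carrier is level and the jars are upright, with two caps visible at (214,202) and (345,202). The force of -4.7 N matches a carrier with three jars. Carry to the tray with gentle ramps.

```bash
python3 -m creep '[[0.0044,-0.01,0,0,0,0],[0.0088,-0.02,0,0,0,0],[0.0131,-0.03,0,0,0,0],[0.0175,-0.0402,0,0,0,0],[0.0175,-0.0402,0,0,0,0],[0.0175,-0.0402,0,0,0,0],[0.0175,-0.0402,0,0,0,0],[0.0175,-0.0402,0,0,0,0],[0.0175,-0.0402,0,0,0,0],[0.0175,-0.0402,0,0,0,0],[0.0175,-0.0402,0,0,0,0],[0.0175,-0.0402,0,0,0,0],[0.0175,-0.0402,0,0,0,0],[0.0175,-0.0402,0,0,0,0],[0.0175,-0.0402,0,0,0,0],[0.0175,-0.0402,0,0,0,0],[0.0175,-0.0402,0,0,0,0],[0.0175,-0.0402,0,0,0,0],[0.0175,-0.0402,0,0,0,0]]';python3 -m creep '[[0.0175,-0.0402,0,0,0,0],[0.0175,-0.0402,0,0,0,0],[0.0175,-0.0402,0,0,0,0],[0.0131,-0.03,0,0,0,0],[0.0088,-0.02,0,0,0,0],[0.0044,-0.01,0,0,0,0],[0,0,0,0,0,0],[0,0,0,0,0,0],[0,0,0,0,0,0]]';  python3 - <<'E'
from h import *
print([plane(cam("top"),p,.016)[:2] for p in[(87.7,244.7),(181.7,227.3),(194.3,320),(99.3,337.7)]]);go([.390,.326,.095],50,15)
E
```

```text
clock: 61.18
position: [0.425, 0.2564, 0.2945]
ee_rot: [-2.844, -1.334, 0.001]
force: [0.1, 1.1, -3.7]
width: 0.188
gripper_force: 60.0
clock: 61.93
position: [0.3916, 0.3246, 0.2949]
ee_rot: [2.846, 1.331, 0.0]
force: [0.9, 0.0, -5.2]
width: 0.19
gripper_force: 60.0
[array([0.48024465, 0.46936315]), array([0.53102848, 0.23294703]), array([0.30164736, 0.18724911]), array([0.25346272, 0.41854836])]
SHIFT 14 x [-0.0, -0.0003, 0.0357]
pos [0.3914 0.3251 0.2949] az 50.17 tilt 0.01 q1,q7 [-1.7 -1.1] t 62.1
TURN 1 x [-0.0001, -0.0001, 0.0014]
```

```bash
python3 -m creep '[[0,0,0.015,0,0,0],[0,0,0.025,0,0,0],[0,0,0.0357,0,0,0],[0,0,0.0357,0,0,0],[0,0,0.0357,0,0,0],[0,0,0.0357,0,0,0],[0,0,0.0357,0,0,0],[0,0,0.0357,0,0,0],[0,0,0.0357,0,0,0],[0,0,0.0357,0,0,0],[0,0,0.0357,0,0,0],[0,0,0.0357,0,0,0],[0,0,0.0357,0,0,0],[0,0,0.0357,0,0,0],[0,0,0.02,0,0,0],[0,0,0.01,0,0,0],[0,0,0,0,0,0],[0,0,0,0,0,0],[0,0,0,0,0,0]]';  python3 - <<'E'
from h import *
go([.3915,.3265,.0838],50,15)
E
```

```text
clock: 63.72
position: [0.3915, 0.326, 0.096]
ee_rot: [-2.844, -1.333, -0.002]
force: [-0.4, -0.4, -5.2]
width: 0.193
gripper_force: 60.0
SHIFT 1 x [0.001, -0.0009, 0.0305]
pos [0.3915 0.326  0.096 ] az 50.23 tilt 0.06 q1,q7 [-1.46 -0.85] t 63.7
TURN 1 x [0.0001, -0.0005, 0.0019]
```

```bash
python3 -m creep '[[0,0,0.007,0,0,0],[0,0,0.007,0,0,0],[0,0,0.006,0,0,0],[0,0,0.005,0,0,0],[0,0,0.004,0,0,0],[0,0,0.003,0,0,0],[0,0,0,0,0,0],[0,0,0,0,0,0],[0,0,0,0,0,0]]';  python3 - <<'E'
from h import *
go([.3915,.3265,.0838],50,15)
E
```

```text
clock: 64.47
position: [0.3911, 0.3257, 0.0837]
ee_rot: [-2.844, -1.332, 0.0]
force: [-4.7, -2.1, 16.2]
width: 0.191
gripper_force: 60.0
SHIFT 1 x [0.0022, -0.0006, -0.0003]
pos [0.3911 0.3257 0.0837] az 50.21 tilt 0.08 q1,q7 [-1.44 -0.83] t 64.5
TURN 1 x [-0.0006, -0.0003, 0.0017]
```

Contact at the expected height. Release, rise and check.

```bash
python3 -m creep '[[0,0,-0.002,0,0,0],[0,0,0,0,0,0],[0,0,0,0,0,0],[0,0,0,0,0,0],[0,0,0,0,0,0],[0,0,0,0,0,0],[0,0,-0.01,0,0,0],[0,0,-0.03,0,0,0],[0,0,-0.05,0,0,0],[0,0,-0.06,0,0,0],[0,0,-0.06,0,0,0],[0,0,-0.06,0,0,0],[0,0,-0.06,0,0,0],[0,0,-0.06,0,0,0],[0,0,-0.06,0,0,0],[0,0,-0.06,0,0,0],[0,0,-0.06,0,0,0],[0,0,-0.04,0,0,0]]' -0.3;python3 -m creep '[[-0.05,0,0,0,0,0],[-0.06,0,0,0,0,0],[-0.06,0,0,0,0,0],[-0.05,0,0,0,0,0],[0,0,0,0,0,0],[0,0,0,0,0,0],[0,0,0,0,0,0],[0,0,0,0,0,0]]';  python3 - <<'E'
from h import *
W=cam("wrist","w12");T=cam("top");S=cam("side")
print(proj(W,[.3911,.3257,.109]),blobs(W[0],"yellow"),blobs(W[0],"red",80))
print([b[0] for b in blobs(T[0],"red")],[b[0] for b in blobs(S[0],"red")]);go()
E
```

```text
clock: 65.97
position: [0.3918, 0.3251, 0.3304]
ee_rot: [-2.845, -1.331, -0.003]
force: [0.7, 0.5, 0.7]
width: 0.651
gripper_force: 0.0
clock: 66.63
position: [0.3357, 0.2598, 0.3278]
ee_rot: [2.843, 1.333, 0.0]
force: [-0.2, 0.8, 0.1]
width: 0.648
gripper_force: 0.0
[280.1571799  112.07232287] [([280.4, 33.2], [268, 27, 26, 16, 347]), ([280.0, 113.0], [273, 106, 15, 16, 226]), ([279.9, 183.7], [269, 177, 23, 12, 217])] [([250.1, 82.3], [234, 65, 33, 36, 924]), ([309.5, 81.8], [293, 64, 34, 36, 930]), ([311.7, 146.6], [296, 131, 32, 32, 764])]
[[487.6, 104.7], [510.3, 105.2], [544.0, 106.2], [477.2, 114.5], [500.2, 115.2], [511.4, 115.4], [544.6, 116.8], [489.3, 125.7], [523.7, 126.9], [534.4, 127.5], [290.0, 154.2], [132.9, 262.1], [157.1, 281.8]] [[211.6, 101.9], [209.1, 150.4], [225.4, 160.0], [212.6, 173.1], [230.3, 234.1], [393.7, 374.3], [385.0, 386.1], [408.2, 384.3], [400.0, 396.9], [403.1, 409.0], [414.6, 408.2]]
pos [0.3358 0.2595 0.3276] az 50.18 tilt 0.23 q1,q7 [-2.04 -1.58] t 66.8
```

View pics/w12.png

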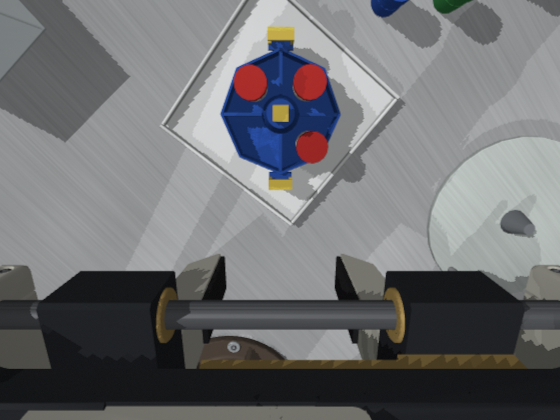

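The carrier lies flat in the tray with its knob at (280,113), as predicted, and the jars are upright at (250,82), (310,82) and (312,147). In the side view the handle is still where it was left at the stop.

```bash
python3 -c "
from cell import arm
print(arm.sign_off())"
```

```text
the job is handed in; nothing more can be done
None
```

I handed the job in at about 67 s. The carrier stands flat in the white tray with all three red-capped jars upright, and the carousel is left at its stop. The sign-off gave no verdict, so I have only my own camera checks.

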